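# Turn a half-drilled strut end for end in the angle drilling jig

### The job

The aluminium strut in the sloping drilling jig has had its lower end drilled; set it up for drilling the other end. Draw the strut out of the slot under the drill bush, turn it end for end with the same broad face up, and slide it back down the rail until it is fully home against the stop with the drilled end uppermost; then swing the cam lever all the way over to lock it, and let go. Leave everything else on the bench where it lies.

Things in the scene. Friction and masses are not known exactly. Their poses are not given: they have to be found in the camera images.
- bed: Sloping bed of the fixed drilling jig (grey base, steel rail, dark head at the low end). Origin on the rail's surface and centre line, at the stop's face. Axes: x up along the rail and strut, 30 deg above level; y across; z square to the rail, upward. The rail is 16 mm wide (narrower than the strut, so fingers can pass down its sides), 28 mm deep, and ends at x = 135 mm.
- slot_mouth (a point): Mouth of the slot in the jig's head, on the rail surface at x = 46 mm of the bed. From here down to the stop (46 mm) side walls stand 26 mm apart; flared cheeks lead in as far as 11 mm out of it. Bush plate over it, underside 17.5 mm above the rail, with a lead-in lip; the drill bush on top reaches 42 mm above the rail. Past the cheeks nothing stands above the rail.
- strut_center (a point): Centre of the loose strut: plain aluminium bar 170 x 25 x 16 mm, 0.14-0.24 kg, a 9 mm slanting hole 15 mm from one end only. It starts home in the jig, drilled end down in the slot, the rest free to grasp across its 25 mm. Axes: x along it to the drilled end, y across, z square to the broad face up at the start. Home, this point is at (85, 0, 8) mm of the bed, either way round.
- strut_drilled_end (a point): Middle of the upper edge of the strut's drilled end, 85 mm along x and 8 mm up from its centre. When the job is done it is at (170, 0, 16) mm of the bed.
- clamp (a joint): Angle of the cam lever beside the head, rad: 0 wide open, 1.6 locked (end of travel), turning clockwise seen from above the bed; starts between 0 and 0.25. Friction about 1 N at the grip; it stays where left. Towards the end the cam presses the strut lightly against the far side wall; swung over with the slot empty, it blocks the slot.
- clamp_grip (a point): Middle of the upright black round grip on the cam lever's end: 16 mm diameter, z = 27 to 57 mm of the bed (this point at 48), square to the bed, 60 mm from the pivot. The arm below it is 10 mm wide, top at z = 27 mm. Seen from the pivot it lies (1.95 - joint value) rad from the bed's x towards its y: about (0, 80) mm of the bed when open, (79, 45) mm when locked.
- clamp_pivot (a point): Point on the cam lever's pivot axis level with the grip's middle: (22.5, 24.3, 48) mm of the bed. The axis is square to the bed.
- done_strut: Bystander: a finished strut like the other but drilled at both ends, lying on the bench beside the jig. Origin under its centre.
- blank_strut: Bystander: an undrilled strut, 170 x 25 x 16 mm, lying on the bench beside the jig. Origin under its centre.
- paper_cup: Bystander: white paper cup, 74 mm across, 75 mm tall. Origin under its centre.
- screwdriver: Bystander: screwdriver lying on the bench. Origin under its middle.
- pliers: Bystander: pliers lying flat, about 165 mm long. Origin under the pivot.
- glue_syringe: Bystander: double-barrelled glue syringe, about 150 mm long, lying. Origin under its flange.
- body_tube: Bystander: brown cardboard tube standing on end, 76 mm across, 210 mm tall. Origin under its centre.
- centering_ring: Bystander: flat plywood ring, 72 mm across, 6 mm thick, lying. Origin under its centre.
Things that resemble listed ones, but are neither listed nor needed, are in the scene too. Leave any black, brown or green look-alike of the part that bears strut_center alone.

How it is judged:
By the outcome, as a careful person would: the job done as asked, in the order asked, and still so for the second after the job is handed in, with the robot touching nothing.
It also fails if it takes over 61 s, if anything falls off the work surface, if the arm or the gripper's body presses on something with over 40 N, if the wrist force passes 120 N, or if a joint passes its speed limit or range.

### The arm

A 6-joint arm with a two-finger parallel gripper is mounted at the origin on the work surface. World frame = base frame: x ahead of the robot, y to its left, z up, the work surface at z = 0. Lengths are in mm, angles in rad, forces in N, time in s.
With the tool pointing down it reaches from about 250 to 775 mm from the base axis. Payload 4 kg.
Tool frame: the origin (TCP) lies on the centre line of the jaws, within the pads' length; the fingertips stand 17 mm ahead of it and the grasp point (between the pads) lies 2 mm behind it; z points along the fingers, y is the line along which they close (so a half turn about z gives the same grasp; the last joint's range is limited). The gripper opens to 85 mm and grips with 20 to 120 N. Pads are 22 mm wide; open, the fingers measure 114 mm over their backs; the gripper's body (76 mm by 85 mm) begins 54 mm behind the grasp point. The pads swing forward as they close: fully open they stand 13 mm farther back than shut.
Start: joints at [-1.37, 0.087, 1.371, -0, 1.684, -0.103], TCP at [164.528, -524.83, 248.341] pointing down, gripper open.
Joint ranges: [-3.1, 3.1], [-0.76, 2.03], [0.27, 2.55], [-1.08, 4.22], [0.17, 2.65], [-2.57, 2.57]. Speed limits (rad/s): [2.79, 2.79, 3.14, 3.14, 3.14, 3.14].

### API

Orientations are given as a unit quaternion [x, y, z, w].
In Python, from cell import * gives the robot as it stands.
- The arm moves only by the tool carry_out, never from a script. Its argument "increments" is a list of rows, each a list of 5 numbers: the gripper command: -1 is shut, 1 is fully open, values between are in proportion, then the shift along the world's x, y, z in mm, then the turn about the world's z in rad. A call has 1 to 12 rows; each row shifts and turns the commanded pose from where the row before left it; what a row does not reach is not made up. A row lasts 1/10 s, in which the tool goes at most 50 mm and 8.59 degrees, less where a joint would pass 70% of its speed; a pose out of reach is approached as far as the arm can. A call is refused whole if a number of a shift passes 50 or a number of a turn 0.15, either way. A call with a gripper value outside its range is refused whole. The fingers move at their own pace and stop on an object; "squeeze" is the grip in N (left out, the last holds). Time passes only in rows, so rows that do not move let the fingers close. It gives the time, the measured TCP pose, the force, the opening and the grip force at its end, in the units of the state.
- observe(): the state, without advancing time (a new reading comes with each control period).
- camera(name): name is "side" or "top"; returns a dict with "frame" (480x640x3 uint8, red, green, blue), "fx", "fy", "cx", "cy" (pixels), "k1" (the pictures are not rectified: a ray, as slopes to the right and down, at radius r is drawn at 1 + k1 r^2 times it, then the intrinsics apply), "rvec" (rotation vector, rad) and "tvec" (3), from world to camera coordinates, as OpenCV has them. Camera axes: x right, y down, z forward; pixel columns grow to the right and rows downward; lengths in mm; the calibration is good to about 2 mm. A picture is of the moment at which its call begins. There is no depth.
- sign_off(): hands the job in; it is judged then, once.
The state is a dict: "time_s": time; "qpos": joint angles; "joint_velocities": joint speeds; "joint_torque": joint torques, N m; "tcp_pos": TCP position; "eef_rot": TCP orientation; "contact_force": force on the tool from outside, world axes, zero at the start; "ft_torque": the same for the moment, N m; "grip_width": finger opening in mm; "grasp_force": force on a finger pad.
Only numpy, scipy, OpenCV 4.12 (cv2) and the standard library are available. Lean on these libraries where they do the work, as an engineer would, in place of code of your own. Each camera call takes 0.05 s, during which the arm holds its last target. There are 200 camera calls.

## Working session

There is one attempt and no reset: what is moved stays moved. The work goes in short steps, Python scripts to look and compute and a tool call to move; the robot and the scene stay as the last step left them, time stands still between calls to the robot, and variables do not carry over. Pictures are saved under pics/ and viewed, at most 10 in all, crops included, and the job is handed in when it is done.

Besides the shell and the picture viewer there is one more tool, called after "Call:" by a JSON object that holds its "name" and its "arguments", one argument or row to a line. carry_out: Moves the arm, as the interface text tells. Its arguments: {"type":"object","properties":{"increments":{"type":"array","items":{"type":"array","items":{"type":"number"}}},"squeeze":{"type":"number"}},"required":["increments"]}

```bash
ls; mkdir -p pics
python3 - <<'E'
from cell import *
import cv2
for n in("top","side"):
    c=camera(n); cv2.imwrite(f"pics/{n}0.png",c["frame"][:,:,::-1])
    print(n,{k:v for k,v in c.items() if k!="frame"})
print(observe())
E
```

```text
pics
top {'fx': 582.7430401402412, 'fy': 582.7430401402412, 'cx': 320.55797386995084, 'cy': 236.9064179683765, 'k1': 0.011222010411291295, 'rvec': array([ 2.1918525 , -2.18033154,  0.10961417]), 'tvec': array([ -92.60284222,  613.50056314, 1787.27049478])}
side {'fx': 467.35844632689236, 'fy': 467.35844632689236, 'cx': 317.3678207799848, 'cy': 247.77106107692674, 'k1': -0.019596185121152902, 'rvec': array([ 0.80104273, -2.52186309,  1.14254256]), 'tvec': array([447.03426585, 343.92634339, 926.70150012])}
{'time_s': 0.1, 'qpos': array([-1.37009445e+00,  8.79009416e-02,  1.37214590e+00, -3.51789273e-05,
        1.68362317e+00, -1.03106213e-01]), 'joint_velocities': array([-1.16224084e-04,  4.40986547e-05, -4.64018836e-03, -2.74302197e-03,
        2.07897149e-04, -4.88536249e-04]), 'joint_torque': array([ 2.78641222e-03, -3.53015184e+01, -3.14217854e+01,  3.86059116e-05,
        7.93952204e-03,  1.25943629e-05]), 'tcp_pos': array([ 164.43091899, -524.39065859,  247.22360874]), 'eef_rot': array([ 9.88484512e-01,  1.51318506e-01, -6.81240180e-05, -1.03658952e-03]), 'contact_force': array([-0.69009036,  0.66051527,  0.14230711]), 'ft_torque': array([-0.05174703, -0.00783171,  0.01037715]), 'grasp_force': 0.0, 'grip_width': 85.29256138375328}
```

View pics/top0.png

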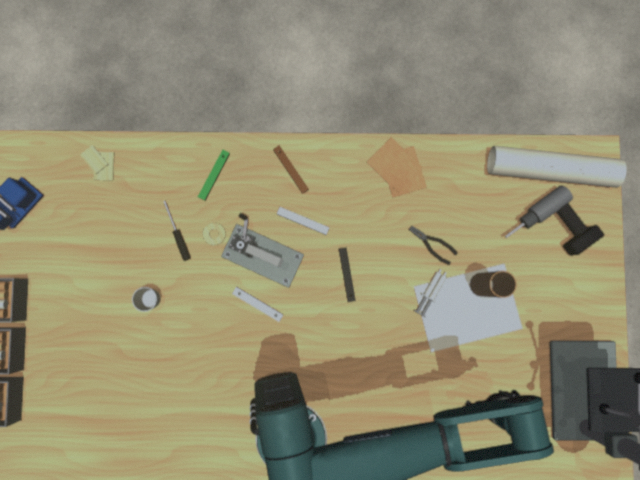

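View pics/side0.png

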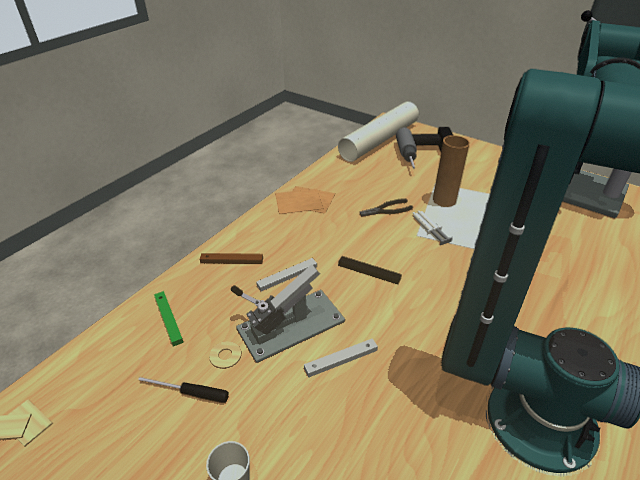

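The top view shows the jig near (262,255), with its head at left (240,245) and the strut end at right (282,262). The side view shows the jig near (290,300). I'll zoom in on both for landmarks.

Run:
```python
import cv2,numpy as np
a=cv2.imread("pics/top0.png")[200:295,205:325]; b=cv2.imread("pics/side0.png")[250:365,220:360]
for n,im,s,(ox,oy) in(("topc",a,6,(205,200)),("sidec",b,5,(220,250))):
    im=cv2.resize(im,None,fx=s,fy=s,interpolation=cv2.INTER_CUBIC)
    for u in range(0,im.shape[1],10*s): cv2.line(im,(u,0),(u,5),(0,0,255),1); cv2.putText(im,str(ox+u//s),(u,16),0,.35,(0,0,255),1)
    for v in range(0,im.shape[0],10*s): cv2.line(im,(0,v),(5,v),(0,0,255),1); cv2.putText(im,str(oy+v//s),(6,v+4),0,.35,(0,0,255),1)
    cv2.imwrite(f"pics/{n}.png",im)
```

```text
(no output)
```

View pics/topc.png

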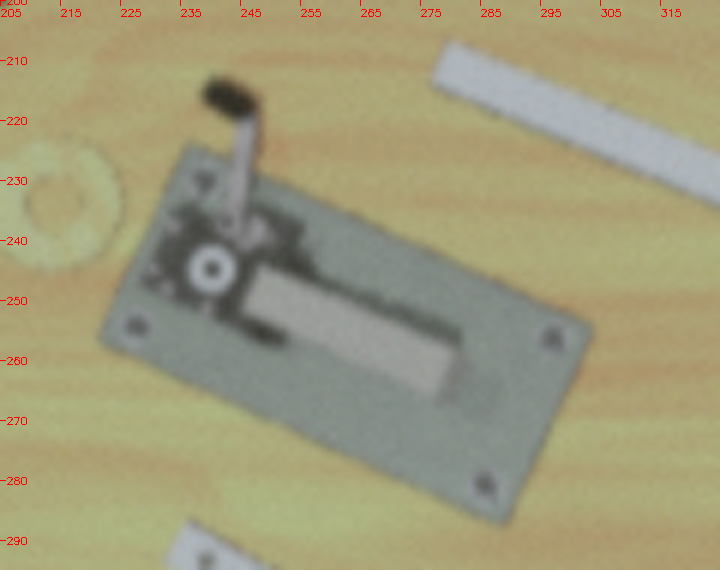

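View pics/sidec.png

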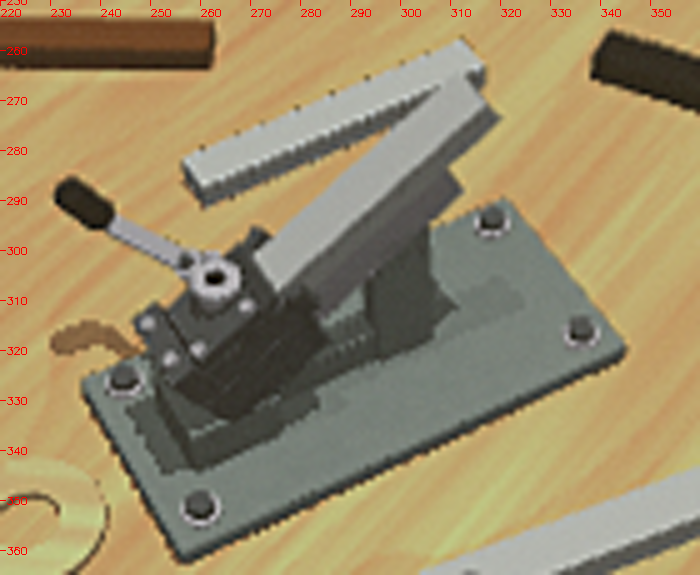

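```bash
cat > h.py <<'E'
import numpy as np,cv2,json
from scipy.optimize import least_squares
T=dict(fx=582.743,cx=320.558,cy=236.906,k1=.011222,rvec=np.array([2.1918525,-2.18033154,.10961417]),tvec=np.array([-92.60284,613.50056,1787.2705]))
S=dict(fx=467.3584,cx=317.3678,cy=247.771,k1=-.019596,rvec=np.array([.80104273,-2.52186309,1.14254256]),tvec=np.array([447.03427,343.92634,926.7015]))
def proj(c,P):
    K=np.array([[c['fx'],0,c['cx']],[0,c['fx'],c['cy']],[0,0,1.]])
    return cv2.projectPoints(np.atleast_2d(np.asarray(P,float)),c['rvec'],c['tvec'],K,np.array([c['k1'],0,0,0]))[0][:,0]
def bed(p,P):
    P=np.atleast_2d(np.asarray(P,float)); c,s=np.cos(np.pi/6),np.sin(np.pi/6)
    Q=np.c_[P[:,0]*c-P[:,2]*s,P[:,1],P[:,0]*s+P[:,2]*c]; a,b=np.cos(p[3]),np.sin(p[3])
    return np.c_[Q[:,0]*a-Q[:,1]*b,Q[:,0]*b+Q[:,1]*a,Q[:,2]]+p[:3]
def crop(pts,s,o): return (np.array(pts,float)+.5)/s-.5+o
E
cat > fit.py <<'E'
from h import *
t=crop([(461,346),(441,398),(211,269),(230,99)],6,(205,200))
s=crop([(500,116),(214,277),(84,203)],5,(220,250))
def model(q):
    g=[22.5+60*np.cos(1.95-q[5]),24.3+60*np.sin(1.95-q[5]),42]
    return [(170,12.5,16),(170,-12.5,16),(q[4],0,42),g]
def res(q):
    m=model(q); return np.r_[(proj(T,bed(q,m))-t).ravel(),(proj(S,bed(q,[(170,-12.5,8),*m[2:]]))-s).ravel()]
r=min((least_squares(res,[500,y,40,w,20,.1]) for y in(0,100) for w in(-2,-1,0,1,2,3)),key=lambda r:r.cost)
print(r.x.round(3),r.fun.round(2)); p=r.x; json.dump(list(p),open('bed.json','w'))
E
python3 fit.py
```

```text
[ 5.88279e+02  1.58206e+02  5.62450e+01 -1.98900e+00  3.12170e+01
  3.00000e-03] [-0.28  0.2  -0.56 -0.55 -0.51 -0.84  0.17 -0.05 -0.17 -0.51  0.24 -0.43
  1.25  0.93]
```

```bash
cat > ov.py <<'E'
from h import *
p=json.load(open('bed.json'))
def lines(im,c,s,o,col,segs):
    for a,b in segs:
        P=proj(c,bed(p,[a,b])); P=(P-o+.5)*s-.5
        cv2.line(im,*[tuple(int(v) for v in q) for q in P],col,1,cv2.LINE_AA)
def box(x0,x1,h,z0,z1):
    V=[(x,y,z) for x in(x0,x1) for y in(-h,h) for z in(z0,z1)]
    return [(a,b) for i,a in enumerate(V) for b in V[i+1:] if sum(u!=v for u,v in zip(a,b))==1]
g=lambda z:(22.5+60*np.cos(1.95-p[5]),24.3+60*np.sin(1.95-p[5]),z)
def draw(im,c,s,o):
    lines(im,c,s,o,(0,0,255),box(46,170,12.5,0,16)); lines(im,c,s,o,(255,0,0),box(57,135,8,-28,0)); lines(im,c,s,o,(0,255,255),[(g(27),g(57)),((22.5,24.3,27),g(27)),((p[4],0,17),(p[4],0,42))])
if __name__=="__main__":
    a=cv2.imread("pics/topc.png");b=cv2.imread("pics/sidec.png")
    draw(a,T,6,(205,200)); draw(b,S,5,(220,250))
    a=cv2.resize(a,(720,570))[60:440,80:480]; b=b[30:410,20:520]
    cv2.imwrite("pics/ov.png",cv2.resize(np.hstack([a,b[:, :400]]),(800,380)))
E
python3 ov.py
```

```text
(no output)
```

View pics/ov.png

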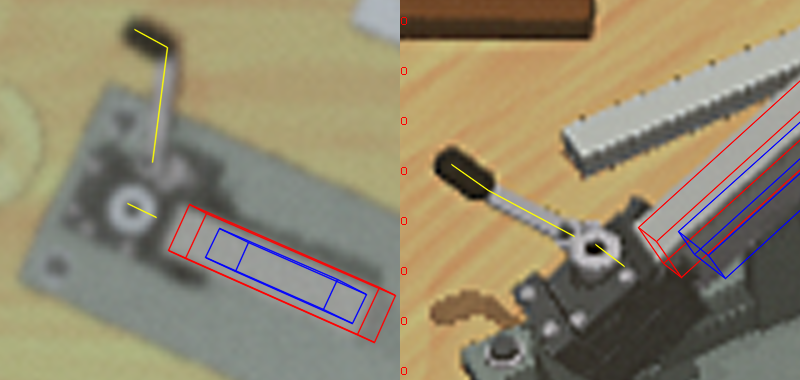

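Run:
```python
from h import *
p=json.load(open('bed.json'))
for n,c in(("top0",T),("side0",S)):
    im=cv2.cvtColor(cv2.imread(f"pics/{n}.png"),6).astype(np.float32)
    def sm(P): q=proj(c,bed(p,P)).astype(np.float32); return cv2.remap(im,q[:,:1],q[:,1:],1).ravel().astype(int)
    xs=np.arange(30,196,3); print(n,"x:",list(zip(xs.tolist(),sm([(x,0,16) for x in xs]).tolist())))
    for x in(80,110,150): ys=np.arange(-24,25,1.5); print(n,x,"y:",list(zip(ys.tolist(),sm([(x,y,16) for y in ys]).tolist())))
```

```text
top0 x: [(30, 105), (33, 83), (36, 82), (39, 99), (42, 127), (45, 145), (48, 154), (51, 154), (54, 155), (57, 155), (60, 155), (63, 154), (66, 155), (69, 157), (72, 156), (75, 156), (78, 155), (81, 155), (84, 156), (87, 156), (90, 156), (93, 156), (96, 156), (99, 156), (102, 156), (105, 156), (108, 157), (111, 157), (114, 154), (117, 154), (120, 155), (123, 155), (126, 155), (129, 154), (132, 154), (135, 156), (138, 157), (141, 155), (144, 155), (147, 155), (150, 156), (153, 156), (156, 156), (159, 156), (162, 154), (165, 153), (168, 141), (171, 129), (174, 124), (177, 123), (180, 126), (183, 127), (186, 129), (189, 130), (192, 132), (195, 132)]
top0 80 y: [(-24.0, 128), (-22.5, 126), (-21.0, 125), (-19.5, 124), (-18.0, 126), (-16.5, 131), (-15.0, 138), (-13.5, 143), (-12.0, 149), (-10.5, 152), (-9.0, 155), (-7.5, 155), (-6.0, 156), (-4.5, 156), (-3.0, 155), (-1.5, 155), (0.0, 155), (1.5, 156), (3.0, 157), (4.5, 157), (6.0, 154), (7.5, 148), (9.0, 138), (10.5, 126), (12.0, 112), (13.5, 100), (15.0, 97), (16.5, 99), (18.0, 108), (19.5, 121), (21.0, 129), (22.5, 134), (24.0, 135)]
top0
[... 2148 characters left out ...]
0, 169), (-4.5, 169), (-3.0, 168), (-1.5, 167), (0.0, 166), (1.5, 166), (3.0, 166), (4.5, 166), (6.0, 166), (7.5, 167), (9.0, 167), (10.5, 167), (12.0, 166), (13.5, 166), (15.0, 166), (16.5, 165), (18.0, 163), (19.5, 164), (21.0, 163), (22.5, 162), (24.0, 152)]
side0 150 y: [(-24.0, 169), (-22.5, 137), (-21.0, 99), (-19.5, 87), (-18.0, 84), (-16.5, 84), (-15.0, 87), (-13.5, 86), (-12.0, 92), (-10.5, 108), (-9.0, 134), (-7.5, 158), (-6.0, 172), (-4.5, 170), (-3.0, 168), (-1.5, 167), (0.0, 166), (1.5, 166), (3.0, 167), (4.5, 167), (6.0, 167), (7.5, 167), (9.0, 168), (10.5, 170), (12.0, 169), (13.5, 159), (15.0, 134), (16.5, 107), (18.0, 110), (19.5, 128), (21.0, 158), (22.5, 178), (24.0, 184)]
```

```bash
cat > fit2.py <<'E'
from h import *
p0=json.load(open('bed.json'))
mt=[(x,y,16) for x in(80,110,150) for y in(-12.5,12.5)]; ot=[(x,y,16) for x in(80,110,150) for y in(-15.0,10.6)]
ms=[(80,-12.5,16),(110,-12.5,16),(150,-12.5,16),(150,12.5,16)]; os_=[(80,-9.6,16),(110,-9.9,16),(150,-9.7,16),(150,15.2,16)]
tT=proj(T,bed(p0,ot+[(168.5,0,16)])); tS=proj(S,bed(p0,os_+[(169.3,0,16)]))
bT=crop([(211,269)],6,(205,200)); bS=crop([(214,277)],5,(220,250))
def perp(c,q,M,tgt,axis):  # residual normal to edge direction
    A=proj(c,bed(q,M)); B=proj(c,bed(q,np.array(M)+axis)); d=(B-A)/np.linalg.norm(B-A,axis=1)[:,None]; e=A-tgt
    return e[:,0]*d[:,1]-e[:,1]*d[:,0]
def res(q):
    return np.r_[perp(T,q,mt,tT[:-1],(5,0,0)),perp(S,q,ms,tS[:-1],(5,0,0)),perp(T,q,[(170,0,16)],tT[-1:],(0,5,0)),perp(S,q,[(170,0,16)],tS[-1:],(0,5,0)),
     (proj(T,bed(q,[(q[4],0,42)]))-bT).ravel()*.7,(proj(S,bed(q,[(q[4],0,42)]))-bS).ravel()*.7]
r=least_squares(res,p0[:5]); print(r.x.round(3),r.fun.round(2)); json.dump(list(r.x)+[p0[5]],open('bed.json','w'))
p=r.x
for P in [(0,0,0),(125,0,8),(95,0,8),(135,0,0),(170,0,16),(0,80,48)]: print(P,bed(p,P).round(1))
E
python3 fit2.py
```

```text
[586.809 161.334  60.435  -1.981  32.705] [ 0.15 -0.02  0.22  0.05  0.32  0.14 -0.45 -0.27 -0.24 -0.12  0.46 -0.29
 -0.96 -0.22  0.11 -0.72]
(0, 0, 0) [[586.8 161.3  60.4]]
(125, 0, 8) [[545.2  65.7 129.9]]
(95, 0, 8) [[555.6  89.6 114.9]]
(135, 0, 0) [[540.1  54.1 127.9]]
(170, 0, 16) [[531.2  33.7 159.3]]
(0, 80, 48) [[669.7 151.4 102. ]]
```

The refit agrees to under 0.5 px: the bed origin is at (587,161,60) with yaw −1.98. j6 limits rule out a single half-turn at the jig, so I'll turn the strut in two stages, setting it down on the bench in between.

Call:
{"name": "carry_out", "arguments": {
  "increments": [
    [0.4, 22, 35, -2, 0.05],
    [0.4, 22, 35, -2, 0.05],
    [0.4, 22, 35, -2, 0.05],
    [0.4, 22, 35, -2, 0.05],
    [0.4, 22, 35, -2, 0.05],
    [0.4, 22, 35, -2, 0.05],
    [0.4, 22, 35, -2, 0.05],
    [0.4, 22, 35, -2, 0.05],
    [0.4, 22, 35, -2, 0.05],
    [0.4, 22, 35, -2, 0.05],
    [0.4, 22, 35, -2, 0.05],
    [0.4, 22, 35, -2, 0.05]
  ],
  "squeeze": 25
}}

```text
time_s: 1.3
tcp_pos: [428.9, -103.1, 223.9]
eef_rot: [0.899, 0.438, -0.0, -0.0]
contact_force: [1.1, -1.1, 0.2]
grip_width: 60.0
grasp_force: 0.0
```

Call:
{"name": "carry_out", "arguments": {
  "increments": [
    [0.4, 22, 35, -5, 0.05],
    [0.4, 22, 35, -5, 0.05],
    [0.4, 22, 35, -5, 0.05],
    [0.4, 22, 35, -5, 0.05],
    [0.4, 28, 30, -5, 0.057],
    [0.4, 0, 0, 0, 0],
    [0.4, 0, 0, 0, 0]
  ]
}}

```text
time_s: 2.0
tcp_pos: [544.2, 65.6, 198.1]
eef_rot: [0.836, 0.549, -0.001, -0.001]
contact_force: [0.2, -0.1, -0.4]
grip_width: 59.6
grasp_force: 0.0
```

```bash
cat > st.py <<'E'
from h import *
from cell import *
from scipy.spatial.transform import Rotation as R
o=observe(); p=json.load(open('bed.json')); M=R.from_quat(o['eef_rot']).as_matrix()
t=o['tcp_pos']; a,b=np.cos(p[3]),np.sin(p[3]); d=t-p[:3]; h=np.array([a*d[0]+b*d[1],-b*d[0]+a*d[1],d[2]]); c,s=np.cos(np.pi/6),.5
print('t',round(o['time_s'],2),'tcp',t.round(1),'bed',np.round([c*h[0]+s*h[2],h[1],-s*h[0]+c*h[2]],1),'yawY',round(np.arctan2(M[1,1],M[0,1]),3),'want',round(p[3]+np.pi/2,3),'tilt',M[:,2].round(3),'q',o['qpos'].round(2),'F',o['contact_force'].round(1),'w',round(o['grip_width'],1),round(o['grasp_force'],1))
E
python3 st.py
```

```text
t 2.0 tcp [544.2  65.6 198.1] bed [159.6  -0.9  66.8] yawY -0.409 want -0.411 tilt [-0.003 -0.001 -1.   ] q [ 0.02  0.1   1.46 -0.    1.59  0.43] F [ 0.2 -0.1 -0.4] w 59.6 0.0
```

Call:
{"name": "carry_out", "arguments": {
  "increments": [
    [0.4, 1, 0, -20, 0],
    [0.4, 0, 0, -20, 0],
    [0.4, 0, 0, -15, 0],
    [0.4, 0, 0, -7, 0],
    [0.4, 0, 0, 0, 0],
    [-1, 0, 0, 0, 0],
    [-1, 0, 0, 0, 0],
    [-1, 0, 0, 0, 0],
    [-1, 0, 0, 0, 0],
    [-1, 0, 0, 0, 0]
  ]
}}

```text
time_s: 3.0
tcp_pos: [546.3, 65.0, 138.8]
eef_rot: [0.836, 0.548, 0.001, 0.001]
contact_force: [-0.9, -1.7, 5.5]
grip_width: 24.2
grasp_force: 25.3
```

```bash
python3 st.py
```

```text
t 3.0 tcp [546.3  65.  138.8] bed [129.6   1.3  15.6] yawY -0.41 want -0.411 tilt [ 0.003 -0.    -1.   ] q [ 0.02  0.13  1.54 -0.    1.47  0.43] F [-0.9 -1.7  5.5] w 24.2 25.3
```

Call:
{"name": "carry_out", "arguments": {
  "increments": [
    [-1, -2, -5, 3, 0],
    [-1, -4, -9.5, 6, 0],
    [-1, -4, -9.5, 6, 0],
    [-1, -4, -9.5, 6, 0],
    [-1, -4, -9.5, 6, 0],
    [-1, -4, -9.5, 6, 0]
  ]
}}

```text
time_s: 3.6
tcp_pos: [523.5, 13.3, 170.6]
eef_rot: [0.836, 0.549, 0.001, -0.001]
contact_force: [2.4, 4.0, 0.3]
grip_width: 24.7
grasp_force: 24.7
```

```bash
python3 st.py
python3 - <<'E'
from cell import *
import cv2,numpy as np
b=camera("side")["frame"][200:365,200:400,::-1]; a=camera("top")["frame"][195:325,200:360,::-1]
cv2.imwrite("pics/p1.png",np.hstack([cv2.resize(b,(400,330),interpolation=2),cv2.resize(a,(400,330),interpolation=2)]))
E
```

```text
t 3.6 tcp [523.5  13.3 170.6] bed [194.5   1.1  14.9] yawY -0.409 want -0.411 tilt [ 0.001  0.003 -1.   ] q [-0.08  0.06  1.56  0.    1.53  0.32] F [2.4 4.  0.3] w 24.7 24.7
```

View pics/p1.png

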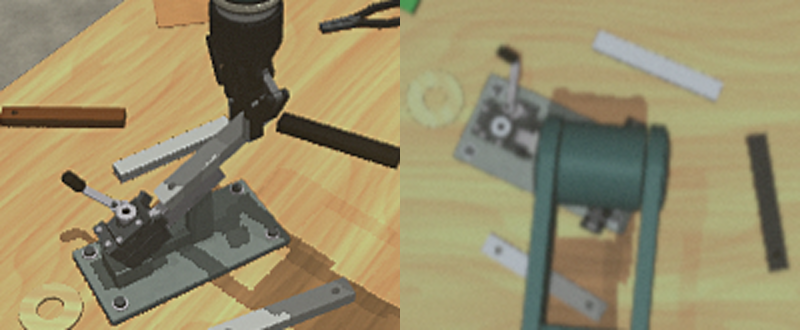

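Both views show the strut half drawn out, with its drilled hole clear of the head. Next I draw it fully clear, lift it, turn it half round and carry it to the free bench area on the left.

Call:
{"name": "carry_out", "arguments": {
  "increments": [
    [-1, -4, -9.5, 6, 0],
    [-1, -4, -9.5, 6, 0],
    [-1, -4, -9, 20, 0],
    [-1, 0, 0, 25, 0],
    [-1, 0, 0, 20, 0],
    [-1, 0, 0, 0, 0]
  ]
}}

```text
time_s: 4.3
tcp_pos: [512.1, -16.9, 249.8]
eef_rot: [0.837, 0.548, 0.001, 0.002]
contact_force: [0.5, -0.4, -1.9]
grip_width: 24.7
grasp_force: 24.8
```

Call:
{"name": "carry_out", "arguments": {
  "increments": [
    [-1, -8, 13, 0, 0.143],
    [-1, -8, 13, 0, 0.143],
    [-1, -8, 13, 0, 0.143],
    [-1, -8, 13, 0, 0.143],
    [-1, -8, 13, 0, 0.143],
    [-1, -8, 13, 0, 0.143],
    [-1, -8, 13, 0, 0.143],
    [-1, -8, 13, 0, 0.143],
    [-1, -8, 13, 0, 0.143],
    [-1, -8, 13, 0, 0.143],
    [-1, -8, 13, 0, 0.143]
  ]
}}

```text
time_s: 5.4
tcp_pos: [422.3, 127.1, 244.9]
eef_rot: [0.2, 0.98, -0.002, -0.002]
contact_force: [0.0, 0.8, -2.2]
grip_width: 24.4
grasp_force: 24.9
```

Call:
{"name": "carry_out", "arguments": {
  "increments": [
    [-1, -8, 15, 0, 0.143],
    [-1, -8, 15, 0, 0.143],
    [-1, -8, 15, -5, 0.143],
    [-1, -8, 15, -5, 0.143],
    [-1, -8, 15, -5, 0.143],
    [-1, -8, 15, -10, 0.143],
    [-1, -8, 15, -10, 0.143],
    [-1, -8, 15, -10, 0.143],
    [-1, -8, 15, -10, 0.143],
    [-1, -8, 15, -10, 0.143],
    [-1, -8, 15, -10, 0.139],
    [-1, 0, 0, 0, 0]
  ]
}}

```text
time_s: 6.6
tcp_pos: [333.2, 292.0, 168.4]
eef_rot: [-0.55, 0.835, -0.0, -0.004]
contact_force: [0.1, -0.9, -2.6]
grip_width: 24.8
grasp_force: 25.0
```

```bash
python3 st.py
python3 - <<'E'
from cell import *
import cv2,numpy as np
b=camera("side")["frame"][150:480,100:500,::-1]; a=camera("top")["frame"][195:395,130:370,::-1]
cv2.imwrite("pics/p2.png",np.hstack([b,cv2.resize(a,(396,330),interpolation=2)]))
E
```

```text
t 6.6 tcp [333.2 292.  168.4] bed [  37.9 -284.7  102.8] yawY 2.735 want -0.411 tilt [-0.006 -0.005 -1.   ] q [ 0.59 -0.12  1.73 -0.    1.54 -2.14] F [ 0.1 -0.9 -2.6] w 24.8 25.0
```

View pics/p2.png

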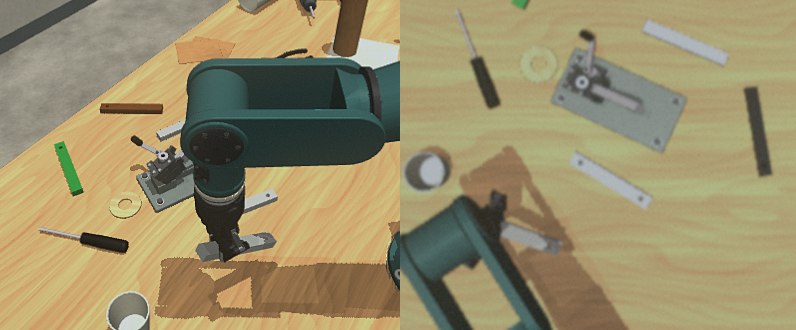

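Call:
{"name": "carry_out", "arguments": {
  "increments": [
    [-1, 0, 0, -30, 0],
    [-1, 0, 0, -30, 0],
    [-1, 0, 0, -15, 0],
    [-1, 0, 0, -10, 0],
    [-1, 0, 0, -10, 0],
    [-1, 0, 0, -10, 0],
    [-1, 0, 0, -10, 0],
    [-1, 0, 0, -10, 0],
    [-1, 0, 0, -10, 0],
    [-1, 0, 0, -8, 0],
    [-1, 0, 0, 0, 0]
  ]
}}

```text
time_s: 7.8
tcp_pos: [334.3, 291.6, 27.4]
eef_rot: [-0.549, 0.836, -0.0, -0.002]
contact_force: [-0.3, 0.2, -1.2]
grip_width: 24.5
grasp_force: 24.7
```

```bash
python3 st.py
```

```text
t 7.8 tcp [334.3 291.6  27.4] bed [ -32.6 -283.5  -19.3] yawY 2.732 want -0.411 tilt [-0.003 -0.003 -1.   ] q [ 0.59  0.01  1.91 -0.    1.22 -2.14] F [-0.3  0.2 -1.2] w 24.5 24.7
```

Call:
{"name": "carry_out", "arguments": {
  "increments": [
    [-1, 0, 0, -5, 0],
    [-1, 0, 0, 0, 0],
    [0, 0, 0, 0, 0],
    [0.2, 0, 0, 0, 0],
    [0.4, 0, 0, 0, 0],
    [0.4, 0, 0, 20, 0],
    [0.4, 0, 0, 30, 0]
  ]
}}

```text
time_s: 8.5
tcp_pos: [333.9, 291.6, 72.9]
eef_rot: [-0.549, 0.836, 0.0, -0.003]
contact_force: [0.7, 0.6, 0.1]
grip_width: 59.5
grasp_force: 0.0
```

Call:
{"name": "carry_out", "arguments": {
  "increments": [
    [0.4, 0, 0, 10, -0.143],
    [0.4, 0, 0, 0, -0.143],
    [0.4, 0, 0, 0, -0.143],
    [0.4, 0, 0, 0, -0.143],
    [0.4, 0, 0, 0, -0.143],
    [0.4, 0, 0, 0, -0.143],
    [0.4, 0, 0, 0, -0.143],
    [0.4, 0, 0, 0, -0.143],
    [0.4, 0, 0, 0, -0.143],
    [0.4, 0, 0, 0, -0.143],
    [0.4, 0, 0, 0, -0.143]
  ]
}}

```text
time_s: 9.6
tcp_pos: [335.5, 292.6, 84.5]
eef_rot: [0.207, 0.978, 0.0, 0.0]
contact_force: [0.1, 0.5, 0.0]
grip_width: 59.8
grasp_force: 0.0
```

Call:
{"name": "carry_out", "arguments": {
  "increments": [
    [0.4, 0, 0, 0, -0.143],
    [0.4, 0, 0, 0, -0.143],
    [0.4, 0, 0, 0, -0.143],
    [0.4, 0, 0, 0, -0.143],
    [0.4, 0, 0, 0, -0.143],
    [0.4, 0, 0, 0, -0.143],
    [0.4, 0, 0, 0, -0.143],
    [0.4, 0, 0, 0, -0.143],
    [0.4, 0, 0, 0, -0.143],
    [0.4, 0, 0, 0, -0.143],
    [0.4, 0, 0, 0, -0.139],
    [0.4, 0, 0, 0, 0]
  ]
}}

```text
time_s: 10.8
tcp_pos: [335.5, 292.7, 84.5]
eef_rot: [0.836, 0.548, 0.0, 0.0]
contact_force: [-0.2, -0.0, 0.5]
grip_width: 59.9
grasp_force: 0.0
```

```bash
python3 st.py
python3 - <<'E'
from cell import *
import cv2,numpy as np
b=camera("side")["frame"][:,:,::-1]; a=camera("top")["frame"][:,:,::-1]
cv2.imwrite("pics/s3.png",b);cv2.imwrite("pics/t3.png",a)
cv2.imwrite("pics/p3.png",np.hstack([cv2.resize(b[330:450,220:380],(440,330),interpolation=2),cv2.resize(a[300:390,170:270],(360,330),interpolation=2)]))
E
```

```text
t 10.8 tcp [335.5 292.7  84.5] bed [  -5.4 -282.8   30.9] yawY -0.41 want -0.411 tilt [ 0.  0. -1.] q [ 0.59 -0.05  1.85 -0.    1.35  1.  ] F [-0.2 -0.   0.5] w 59.9 0.0
```

View pics/p3.png

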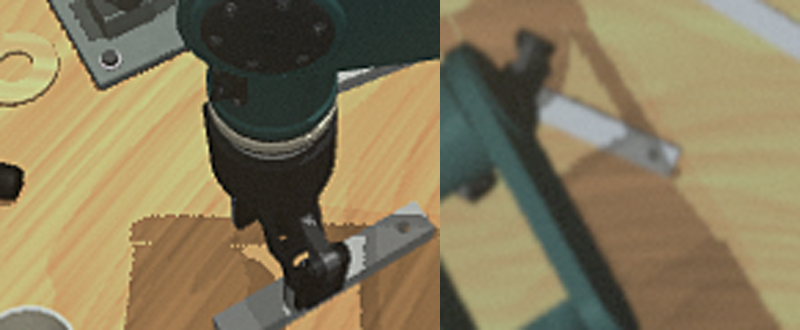

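```bash
cat >> h.py <<'E'
def px2w(c,u,z): return least_squares(lambda q:(proj(c,[(q[0],q[1],z)])-u).ravel(),[400,100]).x
E
python3 -c "
from h import *
e=[px2w(T,(170+(u-440)/3.6,300+v/3.667),16) for u,v in((677,151),(665,174))]
print(e, px2w(T,(170+215/3.6,300+154/3.667),16))
d=np.array([-.398,-.917]); m=np.mean(e,axis=0); print(m, (m-[335,292])@d)
print(px2w(S,(220+412/2.75,330+218/2.75),16))"
```

```text
[array([291.52520705, 169.56569678]), array([272.46558033, 179.44778885])] [288.99448061 188.25893205]
[281.99539369 174.50674281] 128.83715015214878
[288.7583261  184.38411536]
```

Call:
{"name": "carry_out", "arguments": {
  "increments": [
    [0.4, -1, 0, -20, 0],
    [0.4, 0, 0, -20, 0],
    [0.4, 0, 0, -15, 0],
    [0.4, 0, 0, -8, 0],
    [0.4, 0, 0, 0, 0],
    [-1, 0, 0, 0, 0],
    [-1, 0, 0, 0, 0],
    [-1, 0, 0, 0, 0],
    [-1, 0, 0, 0, 0],
    [-1, 0, 0, 0, 0]
  ],
  "squeeze": 25
}}

```text
time_s: 11.9
tcp_pos: [335.3, 293.3, 22.5]
eef_rot: [0.836, 0.548, 0.001, -0.0]
contact_force: [0.1, 0.6, 5.1]
grip_width: 24.0
grasp_force: 25.4
```

Call:
{"name": "carry_out", "arguments": {
  "increments": [
    [-1, 0, 0, 10, 0],
    [-1, 0, 0, 30, 0],
    [-1, 0, 0, 40, 0],
    [-1, 0, 0, 40, 0],
    [-1, 0, 0, 40, 0],
    [-1, 0, 0, 20, 0],
    [-1, 0, 0, 0, 0]
  ]
}}

```text
time_s: 12.6
tcp_pos: [335.9, 293.6, 205.2]
eef_rot: [0.836, 0.548, 0.004, 0.0]
contact_force: [0.0, 0.3, -2.3]
grip_width: 24.4
grasp_force: 25.0
```

```bash
python3 st.py
python3 - <<'E'
from h import *
p=json.load(open('bed.json'))
for P in [(95,0,8),(135,0,0),(85,0,8),(80,0,8)]: print(P,bed(p,P).round(1))
E
```

```text
t 12.6 tcp [335.9 293.6 205.2] bed [  54.1 -282.8  135.9] yawY -0.41 want -0.411 tilt [ 0.006  0.004 -1.   ] q [ 0.59 -0.14  1.68 -0.    1.6   1.  ] F [ 0.   0.3 -2.3] w 24.4 25.0
(95, 0, 8) [[555.6  89.6 114.9]]
(135, 0, 0) [[540.1  54.1 127.9]]
(85, 0, 8) [[559.   97.5 109.9]]
(80, 0, 8) [[560.8 101.5 107.4]]
```

Run:
```python
from h import *
p=json.load(open('bed.json'))
print((bed(p,[(108,1.2,11),(88,1.2,11),(135,1.2,0)])).round(1))
```

```text
[[552.8  80.1 124. ]
 [559.7  96.  114. ]
 [541.2  53.7 127.9]]
```

Call:
{"name": "carry_out", "arguments": {
  "increments": [
    [-1, 17, -17, 0, 0],
    [-1, 25, -25, 0, 0],
    [-1, 25, -25, 0, 0],
    [-1, 30, -30, 0, 0],
    [-1, 30, -30, 0, 0],
    [-1, 30, -30, 0, 0],
    [-1, 30, -30, 0, 0],
    [-1, 18, -16, 0, 0],
    [-1, 12, -11, 0, 0],
    [-1, 0, 0, 0, 0],
    [-1, 0, 0, 0, 0]
  ]
}}

```text
time_s: 13.7
tcp_pos: [550.5, 79.2, 200.0]
eef_rot: [0.836, 0.548, -0.001, -0.001]
contact_force: [-0.2, 0.8, -1.6]
grip_width: 24.5
grasp_force: 25.1
```

```bash
python3 st.py
```

```text
t 13.7 tcp [550.5  79.2 200. ] bed [147.5  -0.5  75.9] yawY -0.41 want -0.411 tilt [-0.003  0.001 -1.   ] q [0.04 0.12 1.43 0.   1.59 0.45] F [-0.2  0.8 -1.6] w 24.5 25.1
```

Call:
{"name": "carry_out", "arguments": {
  "increments": [
    [-1, 2, 0.5, -20, 0],
    [-1, 0, 0, -18, 0],
    [-1, 0, 0, -6, 0],
    [-1, 0, 0, -4, 0],
    [-1, 0, 0, 0, 0]
  ]
}}

```text
time_s: 14.2
tcp_pos: [553.1, 79.8, 153.4]
eef_rot: [0.836, 0.549, -0.0, -0.0]
contact_force: [-0.4, 0.9, -1.2]
grip_width: 24.5
grasp_force: 25.1
```

Call:
{"name": "carry_out", "arguments": {
  "increments": [
    [-1, 0, 0, -4, 0],
    [-1, 0, 0, -4, 0],
    [-1, 0, 0, 0, 0]
  ]
}}

```text
time_s: 14.5
tcp_pos: [554.7, 79.9, 148.2]
eef_rot: [0.836, 0.548, 0.002, 0.001]
contact_force: [-1.4, 2.7, 4.9]
grip_width: 24.6
grasp_force: 26.1
```

Call:
{"name": "carry_out", "arguments": {
  "increments": [
    [-1, 0, 0, -3, 0],
    [-1, 0, 0, -3, 0],
    [-1, 0, 0, 0, 0]
  ]
}}

```text
time_s: 14.8
tcp_pos: [555.4, 81.1, 143.7]
eef_rot: [0.836, 0.549, 0.004, 0.0]
contact_force: [-0.7, 4.6, 8.2]
grip_width: 24.5
grasp_force: 27.5
```

```bash
python3 st.py
```

```text
t 14.8 tcp [555.4  81.1 143.7] bed [116.2   3.2  29. ] yawY -0.409 want -0.411 tilt [ 0.007  0.004 -1.   ] q [0.04 0.15 1.51 0.   1.47 0.45] F [-0.7  4.6  8.2] w 24.5 27.5
```

Call:
{"name": "carry_out", "arguments": {
  "increments": [
    [-1, -1, 0, -3, 0],
    [-1, -1, 0, -3, 0],
    [-1, 0, 0, 0, 0],
    [-1, 0, 0, 0, 0]
  ]
}}

```text
time_s: 15.2
tcp_pos: [555.2, 81.6, 138.8]
eef_rot: [0.836, 0.549, 0.007, 0.001]
contact_force: [1.4, 7.1, 11.1]
grip_width: 24.3
grasp_force: 28.9
```

Call:
{"name": "carry_out", "arguments": {
  "increments": [
    [-1, 0, 0, -2, 0],
    [-1, 0, 0, 0, 0]
  ]
}}

```text
time_s: 15.4
tcp_pos: [555.3, 81.6, 137.1]
eef_rot: [0.836, 0.549, 0.007, 0.001]
contact_force: [1.7, 5.3, 10.8]
grip_width: 24.3
grasp_force: 29.4
```

```bash
python3 st.py
```

```text
t 15.4 tcp [555.3  81.6 137.1] bed [112.5   2.9  23.5] yawY -0.409 want -0.411 tilt [ 0.013  0.005 -1.   ] q [0.04 0.15 1.52 0.   1.45 0.45] F [ 1.7  5.3 10.8] w 24.3 29.4
```

Call:
{"name": "carry_out", "arguments": {
  "increments": [
    [-1, -1.5, 0.5, -2, 0],
    [-1, 0, 0, 0, 0]
  ]
}}

```text
time_s: 15.6
tcp_pos: [555.1, 81.7, 135.7]
eef_rot: [0.836, 0.549, 0.008, 0.003]
contact_force: [4.9, 4.7, 9.6]
grip_width: 24.1
grasp_force: 29.8
```

Call:
{"name": "carry_out", "arguments": {
  "increments": [
    [-1, 0, 0, -2, 0],
    [-1, 0, 0, 0, 0]
  ]
}}

```text
time_s: 15.8
tcp_pos: [555.2, 81.7, 133.9]
eef_rot: [0.836, 0.549, 0.008, 0.003]
contact_force: [4.5, 5.0, 11.6]
grip_width: 24.4
grasp_force: 30.5
```

```bash
python3 st.py
python3 - <<'E'
from cell import *
import cv2,numpy as np
b=camera("side")["frame"][:,:,::-1]; a=camera("top")["frame"][:,:,::-1]
cv2.imwrite("pics/s4.png",b);cv2.imwrite("pics/t4.png",a)
cv2.imwrite("pics/p4.png",np.hstack([cv2.resize(b[225:345,225:345],(400,400),interpolation=2),cv2.resize(a[210:310,210:310],(400,400),interpolation=2)]))
E
```

```text
t 15.8 tcp [555.2  81.7 133.9] bed [110.9   2.8  20.8] yawY -0.409 want -0.411 tilt [ 0.016  0.004 -1.   ] q [0.04 0.15 1.53 0.   1.44 0.45] F [ 4.5  5.  11.6] w 24.4 30.5
```

View pics/p4.png

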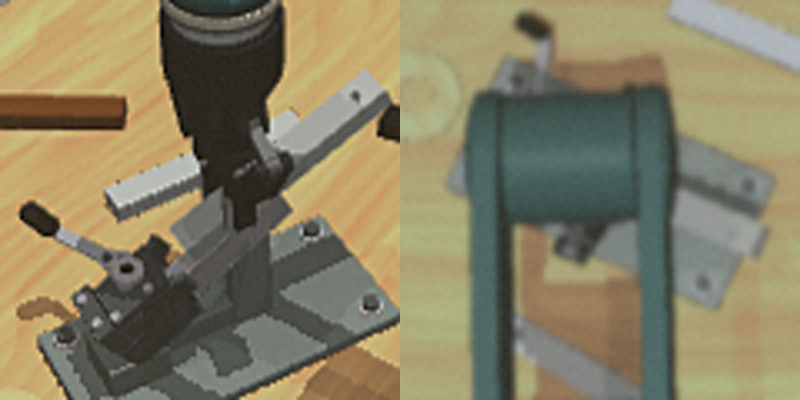

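The side view shows the strut reversed with its hole uppermost at crop (355,97), lying on the rail. Its lower end is at (180,230), just short of the cheeks. I'll check how parallel it is to the rail.

Run:
```python
from h import *
p=json.load(open('bed.json'))
for y in(12.5,-12.5,0):
  for z in(16,):
    q=(proj(S,bed(p,[(60,y,z),(65,y,z),(215,y,z),(230,y,z),(235,y,z)]))-225)*3.333; print(y,q.round(0).tolist())
q=(proj(T,bed(p,[(230,12.5,16),(230,-12.5,16),(230,0,0)]))-210)*4+[400,0]; print(q.round(0).tolist())
```

```text
12.5 [[167.0, 239.0], [173.0, 234.0], [338.0, 83.0], [355.0, 68.0], [360.0, 63.0]]
-12.5 [[185.0, 263.0], [190.0, 258.0], [358.0, 104.0], [375.0, 89.0], [380.0, 84.0]]
0 [[176.0, 251.0], [182.0, 246.0], [348.0, 93.0], [365.0, 78.0], [370.0, 73.0]]
[[746.0, 218.0], [731.0, 250.0], [749.0, 239.0]]
```

Call:
{"name": "carry_out", "arguments": {
  "increments": [
    [-1, 0, 0, -2, 0],
    [-1, 0, 0, 0, 0]
  ]
}}

```text
time_s: 16.1
tcp_pos: [555.2, 81.6, 132.0]
eef_rot: [0.836, 0.549, 0.008, 0.003]
contact_force: [3.6, 4.8, 10.0]
grip_width: 24.1
grasp_force: 31.2
```

Call:
{"name": "carry_out", "arguments": {
  "increments": [
    [-1, 0, 0, -2, 0],
    [-1, 0, 0, 0, 0]
  ]
}}

```text
time_s: 16.3
tcp_pos: [555.2, 81.6, 130.7]
eef_rot: [0.836, 0.549, 0.008, 0.003]
contact_force: [3.5, 4.9, 13.9]
grip_width: 24.5
grasp_force: 32.1
```

```bash
python3 st.py
```

```text
t 16.3 tcp [555.2  81.6 130.7] bed [109.4   2.9  18. ] yawY -0.409 want -0.411 tilt [ 0.016  0.004 -1.   ] q [0.04 0.15 1.53 0.   1.44 0.45] F [ 3.5  4.9 13.9] w 24.5 32.1
```

```bash
cat > chk.py <<'E'
from h import *
from cell import *
import sys
p=json.load(open('bed.json'))
def prof(c,im,x,z=16):
    ys=np.arange(-26,26.1,1.); q=proj(c,bed(p,[(x,y,z) for y in ys])).astype(np.float32)
    return dict(zip(ys.astype(int).tolist(),cv2.remap(im,q[:,:1],q[:,1:],1).ravel().astype(int).tolist()))
F={}
for n,c in(("side",S),("top",T)):
    f=camera(n)["frame"]; cv2.imwrite(f"pics/{n[0]}{sys.argv[1]}.png",f[:,:,::-1]); im=cv2.cvtColor(f,7).astype(np.float32)
    for x in map(int,sys.argv[2:]): print(n,x,list(prof(c,im,x).values()))
E
python3 chk.py 5 190 205
python3 - <<'E'
import sys; sys.argv=['',''];
from h import *
p=json.load(open('bed.json'))
im=cv2.cvtColor(cv2.imread('pics/s4.png'),6).astype(np.float32)
for x in(190,205):
    q=proj(S,bed(p,[(x,y,16) for y in range(-26,27)])).astype(np.float32); print('old',x,cv2.remap(im,q[:,:1],q[:,1:],1).ravel().astype(int).tolist())
E
```

```text
side 190 [184, 182, 175, 155, 131, 105, 88, 88, 89, 89, 89, 88, 87, 85, 91, 106, 121, 142, 154, 160, 163, 164, 163, 162, 162, 162, 162, 162, 161, 160, 160, 160, 160, 161, 161, 161, 161, 160, 161, 161, 162, 165, 167, 170, 171, 171, 170, 170, 171, 171, 171, 171, 170]
side 205 [187, 186, 182, 168, 146, 122, 102, 89, 88, 87, 87, 87, 87, 89, 94, 109, 127, 146, 164, 166, 164, 162, 161, 161, 161, 161, 162, 162, 161, 161, 161, 161, 161, 161, 161, 161, 160, 160, 160, 162, 165, 168, 171, 172, 173, 172, 172, 171, 170, 170, 169, 169, 170]
top 190 [132, 133, 133, 133, 132, 132, 131, 131, 131, 132, 133, 133, 133, 133, 136, 138, 141, 142, 144, 145, 146, 147, 147, 147, 147, 147, 147, 147, 147, 147, 146, 146, 146, 146, 146, 146, 145, 143, 141, 133, 126, 118, 110, 103, 96, 92, 90, 89, 91, 93, 96, 101, 108]
top 205 [132, 132, 131, 131, 131, 130, 130, 130, 130, 130, 130, 131, 131, 133, 136, 138, 139, 140, 143, 145, 146, 146, 147, 148, 149, 149, 148, 147, 147, 147, 147, 147, 146, 146, 146, 145, 143, 141, 136, 130, 123, 114, 105, 96, 93, 91, 88, 87, 88, 89, 94, 100, 105]
old 190 [126, 103, 88, 87, 88, 88, 88, 88, 90, 94, 103, 121, 140, 163, 173, 171, 169, 167, 166, 166, 166, 165, 165, 165, 165, 165, 166, 166, 165, 165, 164, 164, 164, 164, 165, 166, 167, 170, 172, 173, 174, 173, 171, 169, 168, 169, 170, 170, 171, 170, 170, 171, 171]
old 205 [104, 91, 87, 88, 88, 89, 89, 89, 94, 102, 115, 136, 154, 166, 171, 170, 168, 167, 166, 165, 165, 165, 165, 165, 165, 165, 165, 165, 165, 165, 165, 164, 164, 165, 165, 167, 170, 172, 175, 176, 175, 174, 173, 172, 172, 171, 171, 171, 170, 170, 169, 169, 170]
```

Call:
{"name": "carry_out", "arguments": {
  "increments": [
    [-1, 0, 0, 3, 0],
    [-1, 0.7, 1.6, -1, 0],
    [-1, 0.7, 1.6, -1, 0],
    [-1, 0.7, 1.6, -1, 0],
    [-1, 0.7, 1.6, -1, 0],
    [-1, 0, 0, 0, 0]
  ]
}}

```text
time_s: 17.0
tcp_pos: [556.3, 85.9, 128.2]
eef_rot: [0.836, 0.548, 0.005, 0.003]
contact_force: [0.1, -0.4, 12.8]
grip_width: 24.2
grasp_force: 31.9
```

```bash
python3 st.py; python3 chk.py 6 185 200
```

```text
t 17.0 tcp [556.3  85.9 128.2] bed [104.3   2.2  18. ] yawY -0.41 want -0.411 tilt [ 0.011 -0.001 -1.   ] q [ 0.05  0.16  1.53 -0.    1.44  0.46] F [ 0.1 -0.4 12.8] w 24.2 31.9
side 185 [187, 179, 165, 142, 119, 103, 92, 89, 89, 89, 90, 90, 90, 95, 104, 117, 137, 152, 162, 166, 164, 163, 162, 161, 161, 161, 161, 161, 160, 160, 160, 160, 160, 160, 161, 161, 161, 161, 161, 162, 165, 168, 170, 170, 170, 170, 170, 170, 171, 171, 172, 172, 172]
side 200 [186, 184, 175, 154, 127, 105, 92, 88, 89, 90, 90, 89, 88, 89, 98, 113, 132, 150, 158, 163, 164, 163, 162, 161, 161, 161, 161, 161, 161, 161, 161, 160, 161, 160, 160, 160, 160, 160, 161, 163, 166, 169, 170, 170, 170, 169, 169, 169, 170, 170, 170, 170, 170]
top 185 [130, 131, 131, 131, 131, 130, 130, 129, 128, 129, 130, 132, 133, 134, 136, 138, 141, 144, 144, 145, 145, 145, 146, 146, 146, 146, 146, 146, 145, 145, 145, 145, 146, 146, 145, 143, 142, 137, 132, 127, 119, 110, 101, 95, 91, 87, 87, 88, 90, 93, 99, 106, 112]
top 200 [131, 130, 130, 130, 131, 131, 132, 132, 132, 131, 131, 131, 131, 133, 134, 137, 139, 141, 143, 144, 145, 146, 146, 147, 147, 147, 147, 147, 147, 147, 146, 145, 145, 146, 146, 146, 142, 138, 132, 125, 116, 107, 100, 95, 90, 87, 86, 85, 87, 89, 92, 94, 101]
```

Call:
{"name": "carry_out", "arguments": {
  "increments": [
    [-1, 0.4, 1.8, -1, 0],
    [-1, 0.4, 1.8, -1, 0],
    [-1, 0.6, 1.7, -1, 0],
    [-1, 0.6, 1.7, -1, 0],
    [-1, 0.7, 1.6, -1, 0],
    [-1, 0.7, 1.6, -1, 0],
    [-1, 0, 0, 0, 0]
  ]
}}

```text
time_s: 17.8
tcp_pos: [559.7, 96.0, 122.0]
eef_rot: [0.836, 0.548, 0.004, 0.003]
contact_force: [1.3, -0.7, 11.8]
grip_width: 24.3
grasp_force: 31.8
```

Call:
{"name": "carry_out", "arguments": {
  "increments": [
    [-1, 0.7, 1.6, -1, 0],
    [-1, 0.7, 1.6, -1, 0],
    [-1, 0.7, 1.6, -1, 0],
    [-1, 0.7, 1.6, -1, 0],
    [-1, 0, 0, 0, 0]
  ]
}}

```text
time_s: 18.3
tcp_pos: [562.5, 102.5, 117.9]
eef_rot: [0.836, 0.548, 0.004, 0.003]
contact_force: [-0.8, -0.9, 11.8]
grip_width: 24.4
grasp_force: 31.8
```

```bash
python3 st.py; python3 chk.py 7 170 185
python3 - <<'E'
from h import *
p=json.load(open('bed.json'))
im=cv2.cvtColor(cv2.imread('pics/s7.png'),6).astype(np.float32)
xs=np.arange(170,236,2.); q=proj(S,bed(p,[(x,6,16) for x in xs])).astype(np.float32); print('end',list(zip(xs.astype(int).tolist(),cv2.remap(im,q[:,:1],q[:,1:],1).ravel().astype(int).tolist())))
E
```

```text
t 18.3 tcp [562.5 102.5 117.9] bed [83.9  1.2 18. ] yawY -0.41 want -0.411 tilt [ 0.011 -0.    -1.   ] q [ 0.08  0.19  1.52 -0.    1.42  0.49] F [-0.8 -0.9 11.8] w 24.4 31.8
side 170 [180, 165, 145, 121, 106, 94, 88, 88, 89, 87, 84, 84, 91, 101, 117, 138, 154, 164, 166, 165, 163, 162, 162, 163, 163, 162, 162, 162, 162, 163, 163, 162, 162, 161, 161, 161, 160, 161, 164, 168, 173, 178, 183, 187, 189, 189, 187, 187, 186, 186, 187, 187, 186]
side 185 [188, 177, 157, 129, 106, 96, 90, 89, 89, 88, 88, 88, 92, 101, 115, 133, 147, 157, 163, 165, 164, 163, 162, 161, 160, 161, 163, 168, 173, 172, 171, 168, 165, 163, 161, 161, 161, 163, 165, 168, 170, 172, 173, 172, 171, 171, 171, 171, 172, 172, 173, 173, 175]
top 170 [133, 133, 133, 133, 132, 132, 131, 131, 130, 130, 130, 132, 134, 137, 140, 143, 144, 144, 144, 145, 146, 147, 147, 146, 146, 145, 145, 145, 145, 146, 148, 148, 147, 146, 145, 141, 138, 134, 125, 116, 107, 101, 95, 89, 88, 89, 89, 93, 98, 103, 109, 114, 119]
top 185 [133, 134, 134, 133, 131, 131, 131, 131, 130, 130, 130, 130, 131, 133, 135, 137, 139, 141, 143, 145, 146, 146, 146, 146, 146, 148, 150, 151, 151, 151, 151, 149, 147, 145, 143, 141, 138, 131, 124, 116, 108, 101, 94, 92, 90, 89, 90, 94, 98, 103, 110, 117, 122]
end [(170, 162), (172, 162), (174, 163), (176, 163), (178, 162), (180, 161), (182, 162), (184, 164), (186, 167), (188, 168), (190, 138), (192, 145), (194, 167), (196, 176), (198, 176), (200, 175), (202, 176), (204, 175), (206, 175), (208, 175), (210, 174), (212, 175), (214, 174), (216, 173), (218, 172), (220, 173), (222, 173), (224, 173), (226, 173), (228, 173), (230, 173), (232, 172), (234, 171)]
```

Run:
```python
from h import *
p=json.load(open('bed.json'))
xs=np.arange(150,241,3.); print(xs.astype(int).tolist())
for k in '4567':
  for n,c in(('s',S),('t',T)):
    im=cv2.cvtColor(cv2.imread(f'pics/{n}{k}.png'),6).astype(np.float32)
    for y in(1,7):
      q=proj(c,bed(p,[(x,y,16) for x in xs])).astype(np.float32); print(n+k,y,cv2.remap(im,q[:,:1],q[:,1:],1).ravel().astype(int).tolist())
```

```text
[150, 153, 156, 159, 162, 165, 168, 171, 174, 177, 180, 183, 186, 189, 192, 195, 198, 201, 204, 207, 210, 213, 216, 219, 222, 225, 228, 231, 234, 237, 240]
s4 1 [106, 60, 60, 119, 170, 166, 164, 165, 165, 165, 165, 165, 165, 165, 165, 165, 166, 164, 165, 164, 168, 175, 160, 159, 182, 178, 179, 178, 176, 170, 171]
s4 7 [122, 99, 137, 171, 164, 164, 164, 164, 165, 164, 165, 163, 165, 164, 163, 163, 166, 164, 164, 165, 165, 180, 177, 179, 178, 177, 176, 176, 175, 170, 172]
t4 1 [94, 95, 89, 77, 67, 65, 87, 124, 144, 150, 152, 152, 151, 152, 152, 152, 153, 153, 152, 152, 151, 153, 153, 150, 149, 150, 152, 157, 161, 162, 158]
t4 7 [93, 88, 76, 68, 65, 77, 110, 136, 148, 151, 151, 150, 150, 151, 151, 151, 152, 151, 151, 152, 153, 151, 153, 156, 155, 155, 159, 161, 161, 161, 158]
s5 1 [93, 70, 91, 110, 150, 167, 161, 161, 161, 162, 161, 160, 161, 161, 161, 161, 160, 160, 162, 160, 157, 146, 97, 131, 178, 174, 174, 174, 174, 170, 171]
s5 7 [116, 106, 123, 157, 164, 160, 161, 161, 160, 160, 160, 160, 161, 161, 160, 161, 160, 162, 160, 161, 164, 166, 129, 164, 174, 175, 173, 173, 172, 169, 172
[... 887 characters left out ...]
7, 148, 151, 154, 157, 157, 155, 152, 145, 133, 127, 133]
s7 1 [161, 162, 162, 162, 162, 162, 161, 162, 162, 162, 163, 165, 164, 138, 89, 155, 177, 175, 173, 175, 172, 172, 172, 172, 171, 172, 173, 173, 172, 172, 173]
s7 7 [163, 163, 162, 162, 162, 161, 162, 161, 163, 163, 161, 162, 164, 160, 166, 174, 176, 175, 176, 176, 174, 174, 173, 172, 173, 171, 172, 173, 172, 171, 173]
t7 1 [147, 148, 146, 147, 147, 146, 144, 145, 146, 147, 147, 149, 152, 149, 147, 151, 150, 154, 156, 154, 148, 133, 124, 124, 127, 130, 133, 130, 129, 131, 144]
t7 7 [146, 146, 146, 145, 146, 147, 147, 146, 145, 147, 146, 145, 146, 146, 147, 153, 154, 157, 157, 153, 147, 135, 127, 125, 128, 130, 131, 131, 132, 132, 140]
```

Call:
{"name": "carry_out", "arguments": {
  "increments": [
    [-1, 0, 0, 2, 0],
    [-0.2, 0, 0, 0, 0],
    [0.1, 0, 0, 0, 0],
    [0.1, 0, 0, 0, 0],
    [0.1, 0, 0, 20, 0],
    [0.1, 0, 0, 20, 0],
    [0.1, -6, -14, 9, 0],
    [0.1, -6, -14, 9, 0],
    [0.1, -6, -14, 9, 0],
    [0.1, -6, -14, 8, 0],
    [0.1, 0, 0, 0, 0],
    [0.1, 0, 0, 0, 0]
  ]
}}

```text
time_s: 19.6
tcp_pos: [534.8, 46.1, 189.4]
eef_rot: [0.837, 0.548, 0.0, -0.0]
contact_force: [0.8, 0.2, 0.6]
grip_width: 47.4
grasp_force: 0.0
```

```bash
python3 st.py; python3 chk.py 8 150
python3 - <<'E'
from h import *
p=json.load(open('bed.json'))
xs=np.arange(130,220,3.); print(xs.astype(int).tolist())
for n,c in(('s',S),('t',T)):
    im=cv2.cvtColor(cv2.imread(f'pics/{n}8.png'),6).astype(np.float32)
    q=proj(c,bed(p,[(x,1,16) for x in xs])).astype(np.float32); print(n,cv2.remap(im,q[:,:1],q[:,1:],1).ravel().astype(int).tolist())
E
```

```text
t 19.6 tcp [534.8  46.1 189.4] bed [173.9  -1.6  48.4] yawY -0.411 want -0.411 tilt [ 0.  0. -1.] q [-0.02  0.08  1.5   0.    1.57  0.39] F [0.8 0.2 0.6] w 47.4 0.0
side 150 [182, 168, 145, 115, 96, 87, 83, 81, 81, 82, 83, 84, 85, 88, 92, 97, 103, 107, 109, 108, 106, 105, 106, 106, 106, 106, 106, 106, 106, 106, 107, 106, 106, 105, 105, 106, 106, 105, 98, 92, 88, 95, 111, 128, 152, 172, 183, 187, 186, 185, 184, 184, 183]
top 150 [72, 73, 74, 75, 76, 77, 77, 78, 79, 79, 80, 80, 81, 81, 81, 83, 83, 84, 84, 84, 84, 85, 86, 86, 86, 88, 89, 91, 91, 92, 93, 96, 98, 101, 101, 101, 101, 102, 103, 104, 104, 103, 102, 102, 100, 98, 96, 95, 95, 94, 92, 91, 89]
[130, 133, 136, 139, 142, 145, 148, 151, 154, 157, 160, 163, 166, 169, 172, 175, 178, 181, 184, 187, 190, 193, 196, 199, 202, 205, 208, 211, 214, 217]
s [106, 107, 107, 105, 107, 106, 106, 106, 107, 108, 67, 73, 83, 54, 36, 40, 43, 39, 40, 41, 43, 44, 45, 44, 42, 37, 39, 37, 49, 122]
t [99, 98, 96, 94, 93, 92, 91, 91, 89, 88, 85, 86, 86, 85, 84, 78, 73, 74, 85, 97, 101, 102, 103, 103, 100, 90, 78, 67, 67, 83]
```

Call:
{"name": "carry_out", "arguments": {
  "increments": [
    [0.1, -15, -35, 20, 0],
    [0.1, -15, -35, 20, 0],
    [0.1, -15, -35, 20, 0],
    [0.1, 0, 0, 0, 0]
  ]
}}

```text
time_s: 20.1
tcp_pos: [490.3, -61.4, 252.4]
eef_rot: [0.837, 0.547, 0.001, 0.003]
contact_force: [0.1, 1.0, -1.2]
grip_width: 46.9
grasp_force: 0.0
```

```bash
python3 st.py; python3 chk.py 9 80 110 140
python3 - <<'E'
from h import *
p=json.load(open('bed.json'))
xs=np.arange(130,220,3.); print(xs.astype(int).tolist())
for n,c in(('s',S),('t',T)):
  for y in (1,7):
    im=cv2.cvtColor(cv2.imread(f'pics/{n}9.png'),6).astype(np.float32)
    q=proj(c,bed(p,[(x,y,16) for x in xs])).astype(np.float32); print(n,cv2.remap(im,q[:,:1],q[:,1:],1).ravel().astype(int).tolist())
E
```

```text
t 20.1 tcp [490.3 -61.4 252.4] bed [306.2   0.4  44.9] yawY -0.414 want -0.411 tilt [ 0.005 -0.003 -1.   ] q [-0.24 -0.04  1.49 -0.    1.68  0.18] F [ 0.1  1.  -1.2] w 46.9 0.0
side 80 [79, 80, 82, 85, 88, 90, 90, 90, 88, 86, 83, 83, 85, 94, 112, 132, 151, 162, 168, 169, 168, 167, 167, 167, 166, 166, 166, 166, 166, 166, 166, 166, 166, 166, 166, 166, 166, 166, 166, 165, 164, 162, 161, 161, 161, 161, 161, 162, 162, 161, 160, 159, 160]
side 110 [80, 80, 83, 86, 88, 90, 89, 89, 89, 88, 87, 87, 91, 103, 120, 140, 155, 164, 170, 170, 169, 168, 168, 167, 167, 166, 166, 166, 166, 166, 166, 166, 166, 166, 166, 166, 166, 166, 166, 165, 164, 162, 161, 161, 162, 163, 163, 160, 141, 118, 100, 88, 86]
side 140 [122, 118, 111, 102, 95, 91, 89, 88, 86, 84, 80, 80, 87, 98, 111, 130, 151, 163, 170, 169, 168, 167, 166, 166, 165, 166, 166, 166, 166, 165, 165, 165, 165, 165, 167, 170, 172, 173, 164, 147, 128, 105, 91, 81, 73, 79, 87, 109, 135, 157, 173, 180, 183]
top 80 [133, 132, 131, 127, 125, 122, 118, 115, 113, 114, 116, 119, 125, 130, 136, 142, 146, 150, 152, 154, 155, 157, 157, 157, 157, 157, 157, 
[... 709 characters left out ...]
 154, 157, 160, 163, 166, 169, 172, 175, 178, 181, 184, 187, 190, 193, 196, 199, 202, 205, 208, 211, 214, 217]
s [166, 166, 166, 167, 165, 165, 165, 165, 167, 166, 166, 167, 166, 148, 111, 115, 117, 117, 113, 103, 96, 92, 116, 117, 116, 113, 129, 164, 164, 164]
s [167, 167, 167, 166, 167, 167, 167, 167, 165, 166, 167, 168, 137, 110, 115, 115, 115, 115, 116, 117, 109, 118, 116, 116, 116, 114, 130, 165, 166, 163]
t [156, 155, 155, 155, 156, 156, 156, 156, 156, 156, 156, 156, 152, 143, 122, 116, 113, 113, 113, 111, 93, 76, 71, 78, 90, 93, 96, 96, 97, 96]
t [156, 156, 155, 155, 155, 153, 155, 156, 154, 156, 154, 151, 143, 123, 116, 115, 113, 113, 112, 103, 85, 71, 71, 82, 88, 87, 88, 90, 89, 86]
```

Call:
{"name": "carry_out", "arguments": {
  "increments": [
    [0.1, 16, 35, -15, 0],
    [0.1, 16, 35, -15, 0],
    [0.1, 15.5, 34, -15, 0],
    [0.1, 0, 0, 0, 0],
    [0.1, 0, 0, 0, 0]
  ]
}}

```text
time_s: 20.7
tcp_pos: [536.8, 47.6, 202.0]
eef_rot: [0.835, 0.55, -0.002, -0.001]
contact_force: [-0.4, -0.1, 0.7]
grip_width: 46.6
grasp_force: 0.0
```

```bash
python3 st.py
```

```text
t 20.7 tcp [536.8  47.6 202. ] bed [178.3  -0.4  60.5] yawY -0.406 want -0.411 tilt [-0.004 -0.    -1.   ] q [-0.02  0.08  1.47 -0.    1.6   0.39] F [-0.4 -0.1  0.7] w 46.6 0.0
```

Call:
{"name": "carry_out", "arguments": {
  "increments": [
    [0.1, 1, -1, -20, -0.003],
    [0.1, 0, 0, -20, 0],
    [0.1, 0, 0, -11, 0],
    [0.1, 0, 0, 0, 0],
    [-1, 0, 0, 0, 0],
    [-1, 0, 0, 0, 0],
    [-1, 0, 0, 0, 0],
    [-1, 0, 0, 0, 0]
  ],
  "squeeze": 25
}}

```text
time_s: 21.5
tcp_pos: [539.2, 44.5, 154.6]
eef_rot: [0.837, 0.547, 0.001, 0.001]
contact_force: [-0.4, -0.2, 3.0]
grip_width: 24.0
grasp_force: 30.2
```

Call:
{"name": "carry_out", "arguments": {
  "increments": [
    [-1, 0.7, 1.6, -1, 0],
    [-1, 1, 2.4, -1.5, 0],
    [-1, 1, 2.4, -1.5, 0],
    [-1, 1, 2.4, -1.5, 0],
    [-1, 1, 2.4, -1.5, 0],
    [-1, 1, 2.4, -1.5, 0],
    [-1, 1, 2.4, -1.5, 0],
    [-1, 1, 2.4, -1.5, 0],
    [-1, 0, 0, 0, 0]
  ]
}}

```text
time_s: 22.4
tcp_pos: [547.1, 63.7, 142.7]
eef_rot: [0.837, 0.547, 0.001, 0.0]
contact_force: [0.6, 0.3, 4.5]
grip_width: 24.0
grasp_force: 30.5
```

```bash
python3 st.py
```

```text
t 22.4 tcp [547.1  63.7 142.7] bed [132.4   2.6  18.5] yawY -0.413 want -0.411 tilt [ 0.002  0.001 -1.   ] q [0.01 0.13 1.53 0.   1.47 0.43] F [0.6 0.3 4.5] w 24.0 30.5
```

Call:
{"name": "carry_out", "arguments": {
  "increments": [
    [-1, 0.6, 1.6, -1, 0],
    [-1, 0.6, 1.6, -1, 0],
    [-1, 0.6, 1.6, -1, 0],
    [-1, 0.6, 1.6, -1, 0],
    [-1, 0, 0, 0, 0]
  ]
}}

```text
time_s: 22.9
tcp_pos: [549.6, 69.7, 138.9]
eef_rot: [0.837, 0.547, 0.001, 0.001]
contact_force: [0.4, -0.3, 5.2]
grip_width: 24.4
grasp_force: 30.6
```

Call:
{"name": "carry_out", "arguments": {
  "increments": [
    [-1, 0.7, 1.6, -1, 0],
    [-1, 0.7, 1.6, -1, 0],
    [-1, 0, 0, 0, 0]
  ]
}}

```text
time_s: 23.2
tcp_pos: [551.0, 72.9, 136.9]
eef_rot: [0.837, 0.547, 0.001, 0.001]
contact_force: [0.2, -0.1, 5.7]
grip_width: 24.0
grasp_force: 30.6
```

Call:
{"name": "carry_out", "arguments": {
  "increments": [
    [-1, 0.7, 1.6, -1, 0],
    [-1, 0.7, 1.6, -1, 0],
    [-1, 0, 0, 0, 0]
  ]
}}

```text
time_s: 23.5
tcp_pos: [552.2, 75.5, 135.3]
eef_rot: [0.837, 0.547, 0.001, 0.001]
contact_force: [-1.1, -1.4, 7.1]
grip_width: 24.1
grasp_force: 30.9
```

```bash
python3 st.py
```

```text
t 23.5 tcp [552.2  75.5 135.3] bed [117.5   2.5  18.6] yawY -0.413 want -0.411 tilt [ 0.002 -0.001 -1.   ] q [ 0.03  0.15  1.53 -0.    1.46  0.45] F [-1.1 -1.4  7.1] w 24.1 30.9
```

Call:
{"name": "carry_out", "arguments": {
  "increments": [
    [-1, 0.7, 1.6, -1, 0],
    [-1, 0.7, 1.6, -1, 0],
    [-1, 0, 0, 0, 0]
  ]
}}

```text
time_s: 23.8
tcp_pos: [552.3, 75.6, 135.2]
eef_rot: [0.837, 0.547, -0.002, 0.003]
contact_force: [-7.5, -10.1, 17.3]
grip_width: 24.1
grasp_force: 32.0
```

Call:
{"name": "carry_out", "arguments": {
  "increments": [
    [-1, 0.7, 1.6, -1, 0],
    [-1, 0.7, 1.6, -1, 0],
    [-1, 0, 0, 0, 0]
  ]
}}

```text
time_s: 24.1
tcp_pos: [552.7, 76.4, 134.7]
eef_rot: [0.837, 0.546, -0.005, 0.005]
contact_force: [-13.9, -16.2, 24.3]
grip_width: 24.3
grasp_force: 32.9
```

```bash
python3 st.py
```

```text
t 24.1 tcp [552.7  76.4 134.7] bed [116.4   2.6  18.6] yawY -0.414 want -0.411 tilt [-0.003 -0.013 -1.   ] q [ 0.04  0.16  1.52 -0.01  1.47  0.46] F [-13.9 -16.2  24.3] w 24.3 32.9
```

The strut is hard against the stop, with reaction rising to about 30 N. Next I ease off, release, and work out the lever path.

Call:
{"name": "carry_out", "arguments": {
  "increments": [
    [-1, -1.6, -4, 2.5, 0],
    [-0.2, 0, 0, 0, 0],
    [0.1, 0, 0, 0, 0],
    [0.1, 0, 0, 0, 0],
    [0.1, 0, 0, 25, 0],
    [-1, 0, 0, 30, 0],
    [-1, 0, 0, 20, 0],
    [-1, 0, 0, 0, 0]
  ]
}}

```text
time_s: 24.9
tcp_pos: [554.3, 78.8, 210.4]
eef_rot: [0.837, 0.547, 0.003, 0.002]
contact_force: [-0.1, 0.1, 0.4]
grip_width: 3.6
grasp_force: 0.0
```

```bash
python3 st.py
cat > lev.py <<'E'
from h import *
p=json.load(open('bed.json'))
def wp(a,D,zt=38):
    f=1.95-a; g=np.array([22.5+60*np.cos(f),24.3+60*np.sin(f)]); t=np.array([np.sin(f),-np.cos(f)])
    c=g-D*t; w=bed(p,[(*c,50)])[0]; tip=bed(p,[(*g,zt)])[0][2]
    return np.r_[w[:2],tip+17,p[3]+f]  # tool y angle = t+pi/2
if __name__=="__main__":
    W=[wp(0,38)]+[wp(a,D) for a,D in zip(np.arange(0,1.61,.133),[24]+[19]*11+[17])]
    W=np.array(W); print(W.round(1)); print(np.c_[np.diff(W[:,:3],axis=0).round(1),np.diff(W[:,3]).round(3)])
E
python3 lev.py; python3 chk.py a 100
python3 - <<'E'
from h import *
p=json.load(open('bed.json'))
xs=np.arange(130,190,3.); print(xs.astype(int).tolist())
for n,c in(('s',S),('t',T)):
    im=cv2.cvtColor(cv2.imread(f'pics/{n}a.png'),6).astype(np.float32)
    q=proj(c,bed(p,[(x,1,16) for x in xs])).astype(np.float32); print(n,cv2.remap(im,q[:,:1],q[:,1:],1).ravel().astype(int).tolist())
# refit lever angle on dark blob centres of first pictures
t=crop([(230,99)],6,(205,200)); s=crop([(84,203)],5,(220,250))
g=lambda a:(22.5+60*np.cos(1.95-a),24.3+60*np.sin(1.95-a),42)
print(least_squares(lambda a:np.r_[(proj(T,bed(p,[g(a[0])]))-t).ravel(),(proj(S,bed(p,[g(a[0])]))-s).ravel()],[.1]).x)
E
```

```text
t 24.9 tcp [554.3  78.8 210.4] bed [151.7   3.1  85.6] yawY -0.412 want -0.411 tilt [ 0.006  0.    -1.   ] q [0.04 0.12 1.42 0.   1.6  0.45] F [-0.1  0.1  0.4] w 3.6 0.0
[[ 6.694e+02  1.857e+02  1.105e+02 -0.000e+00]
 [ 6.696e+02  1.733e+02  1.105e+02 -0.000e+00]
 [ 6.718e+02  1.616e+02  1.143e+02 -2.000e-01]
 [ 6.729e+02  1.541e+02  1.182e+02 -3.000e-01]
 [ 6.728e+02  1.467e+02  1.222e+02 -4.000e-01]
 [ 6.716e+02  1.395e+02  1.262e+02 -6.000e-01]
 [ 6.694e+02  1.326e+02  1.301e+02 -7.000e-01]
 [ 6.662e+02  1.261e+02  1.338e+02 -8.000e-01]
 [ 6.620e+02  1.202e+02  1.373e+02 -1.000e+00]
 [ 6.569e+02  1.149e+02  1.406e+02 -1.100e+00]
 [ 6.510e+02  1.103e+02  1.435e+02 -1.200e+00]
 [ 6.444e+02  1.066e+02  1.460e+02 -1.400e+00]
 [ 6.372e+02  1.037e+02  1.481e+02 -1.500e+00]
 [ 6.276e+02  1.020e+02  1.497e+02 -1.600e+00]]
[[  0.3   -12.4     0.      0.   ]
 [  2.2   -11.8     3.8    -0.133]
 [  1.     -7.4     3.9    -0.133]
 [ -0.1    -7.4     4.     -0.133]
 [ -1.1    -7.2     4.     -0.133]
 [ -2.2    -6.9     3.9    -0.133]
 [ -3.2    -6.5     3.7    -0.133]
 [ -4.2    -5.9     3.5   
[... 278 characters left out ...]
109, 108, 108, 107, 107, 106, 106, 106, 107, 108, 108, 108, 107, 107, 106, 105, 104, 104, 108, 114, 124, 138, 151, 161, 167, 167, 166, 166, 166, 167, 166, 167, 163]
top 100 [61, 62, 65, 67, 68, 68, 68, 69, 69, 70, 71, 72, 74, 75, 76, 77, 78, 78, 79, 80, 81, 81, 82, 82, 82, 83, 83, 83, 84, 84, 83, 83, 84, 85, 87, 88, 89, 90, 91, 92, 92, 93, 94, 96, 98, 99, 100, 101, 101, 100, 100, 100, 100]
[130, 133, 136, 139, 142, 145, 148, 151, 154, 157, 160, 163, 166, 169, 172, 175, 178, 181, 184, 187]
s [134, 102, 109, 109, 108, 105, 98, 97, 96, 115, 143, 160, 161, 140, 76, 90, 137, 170, 171, 169]
t [92, 99, 103, 104, 102, 102, 102, 94, 81, 66, 70, 98, 126, 137, 130, 120, 119, 122, 126, 129]
[0.03997159]
```

Call:
{"name": "carry_out", "arguments": {
  "increments": [
    [-1, 15, 14, 0, 0.05],
    [-1, 25, 23, 0, 0.1],
    [-1, 25, 23, 0, 0.1],
    [-1, 25, 23, 0, 0.1],
    [-1, 15, 14, 0, 0.03],
    [-1, 10, 10, 0, 0],
    [-1, 0, 0, 0, 0],
    [-1, 0, 0, 0, 0]
  ]
}}

```text
time_s: 25.8
tcp_pos: [666.7, 185.1, 204.7]
eef_rot: [0.719, 0.695, -0.002, -0.001]
contact_force: [-0.3, -0.4, 0.2]
grip_width: 0.3
grasp_force: 0.0
```

```bash
python3 st.py
```

```text
t 25.8 tcp [666.7 185.1 204.7] bed [ 25.7  63.8 151.7] yawY -0.033 want -0.411 tilt [-0.004 -0.001 -1.   ] q [ 0.19  0.42  1.05 -0.    1.68  0.22] F [-0.3 -0.4  0.2] w 0.3 0.0
```

Call:
{"name": "carry_out", "arguments": {
  "increments": [
    [-1, 2.5, 1, -25, 0],
    [-1, 0, 0, -30, 0],
    [-1, 0, 0, -25, 0],
    [-1, 0, 0, -14, 0],
    [-1, 0, 0, 0, 0],
    [-1, 0, 0, 0, 0]
  ]
}}

```text
time_s: 26.4
tcp_pos: [670.3, 185.9, 114.2]
eef_rot: [0.719, 0.695, 0.0, 0.0]
contact_force: [-0.1, -0.6, 0.7]
grip_width: -0.0
grasp_force: 0.0
```

Call:
{"name": "carry_out", "arguments": {
  "increments": [
    [-1, 0.5, -6, 0, 0],
    [-1, 0.5, -6, 0, 0],
    [-1, 1, -6, 2, -0.06],
    [-1, 1, -6, 2, -0.07],
    [-1, 0.5, -4, 2, -0.06],
    [-1, 0.5, -4, 2, -0.07],
    [-1, 0, 0, 0, 0]
  ]
}}

```text
time_s: 27.1
tcp_pos: [675.1, 153.9, 123.5]
eef_rot: [0.803, 0.596, 0.002, 0.001]
contact_force: [0.2, 0.1, 0.9]
grip_width: 0.4
grasp_force: 0.5
```

```bash
python3 st.py
```

```text
t 27.1 tcp [675.1 153.9 123.5] bed [ 6.9 83.9 68.9] yawY -0.294 want -0.411 tilt [ 0.004  0.001 -1.   ] q [0.14 0.45 1.17 0.   1.52 0.44] F [0.2 0.1 0.9] w 0.4 0.5
```

```bash
cat > la.py <<'E'
from h import *
from cell import *
import sys
p=json.load(open('bed.json'))
for n,c in(("side",S),("top",T)):
    f=camera(n)["frame"]; cv2.imwrite(f"pics/{n[0]}{sys.argv[1]}.png",f[:,:,::-1]); im=cv2.cvtColor(f,7).astype(np.float32)
    for r,z in((60,32),(60,42),(60,52),(40,27)):
        A=np.arange(-.2,1.81,.1); q=proj(c,bed(p,[(22.5+r*np.cos(1.95-a),24.3+r*np.sin(1.95-a),z) for a in A])).astype(np.float32)
        print(n,r,z,[(round(float(a),1),int(v)) for a,v in zip(A,cv2.remap(im,q[:,:1],q[:,1:],1).ravel())])
E
python3 la.py b
```

```text
side 60 32 [(-0.2, 192), (-0.1, 200), (0.0, 199), (0.1, 194), (0.2, 141), (0.3, 40), (0.4, 37), (0.5, 205), (0.6, 198), (0.7, 198), (0.8, 199), (0.9, 197), (1.0, 197), (1.1, 196), (1.2, 199), (1.3, 212), (1.4, 216), (1.5, 216), (1.6, 216), (1.7, 222), (1.8, 133)]
side 60 42 [(-0.2, 192), (-0.1, 193), (0.0, 201), (0.1, 210), (0.2, 137), (0.3, 45), (0.4, 42), (0.5, 184), (0.6, 198), (0.7, 199), (0.8, 199), (0.9, 197), (1.0, 197), (1.1, 200), (1.2, 200), (1.3, 193), (1.4, 194), (1.5, 179), (1.6, 216), (1.7, 216), (1.8, 217)]
side 60 52 [(-0.2, 202), (-0.1, 193), (0.0, 83), (0.1, 39), (0.2, 84), (0.3, 44), (0.4, 46), (0.5, 179), (0.6, 193), (0.7, 197), (0.8, 194), (0.9, 195), (1.0, 199), (1.1, 202), (1.2, 199), (1.3, 199), (1.4, 202), (1.5, 194), (1.6, 187), (1.7, 210), (1.8, 217)]
side 40 27 [(-0.2, 185), (-0.1, 187), (0.0, 192), (0.1, 200), (0.2, 184), (0.3, 180), (0.4, 173), (0.5, 198), (0.6, 200), (0.7, 200), (0.8, 193), (0.9, 125), (1.0, 116), (1.1, 195), (1.2, 145), (1.3, 121), (1.4, 104), (1.5, 103), (1.6, 121), (1.7, 190), (1.8, 210)]
top 60 32 [(-0.2, 57), (-0.1, 86), (0.0, 98),
[... 256 characters left out ...]
(0.1, 97), (0.2, 99), (0.3, 94), (0.4, 67), (0.5, 50), (0.6, 52), (0.7, 81), (0.8, 107), (0.9, 104), (1.0, 106), (1.1, 111), (1.2, 113), (1.3, 113), (1.4, 110), (1.5, 95), (1.6, 90), (1.7, 87), (1.8, 84)]
top 60 52 [(-0.2, 59), (-0.1, 65), (0.0, 70), (0.1, 84), (0.2, 97), (0.3, 99), (0.4, 96), (0.5, 77), (0.6, 54), (0.7, 51), (0.8, 66), (0.9, 96), (1.0, 101), (1.1, 102), (1.2, 107), (1.3, 108), (1.4, 107), (1.5, 87), (1.6, 84), (1.7, 81), (1.8, 59)]
top 40 27 [(-0.2, 122), (-0.1, 109), (0.0, 100), (0.1, 99), (0.2, 98), (0.3, 98), (0.4, 90), (0.5, 72), (0.6, 56), (0.7, 54), (0.8, 59), (0.9, 70), (1.0, 79), (1.1, 82), (1.2, 80), (1.3, 75), (1.4, 75), (1.5, 74), (1.6, 64), (1.7, 56), (1.8, 51)]
```

Call:
{"name": "carry_out", "arguments": {
  "increments": [
    [-1, -0.5, -3.7, 0, -0.067],
    [-1, -0.5, -3.7, 0, -0.066],
    [-1, -1, -3.6, 0.5, -0.067],
    [-1, -1, -3.6, 2, -0.066],
    [-1, -1.4, -3.5, 2, -0.067],
    [-1, -1.4, -3.4, 2, -0.066],
    [-1, -1.8, -3.3, 2, -0.067],
    [-1, -1.8, -3.2, 1.7, -0.066],
    [-1, -2.1, -3, 1.8, -0.067],
    [-1, -2.1, -2.9, 1.7, -0.066],
    [-1, 0, 0, 0, 0]
  ]
}}

```text
time_s: 28.3
tcp_pos: [660.9, 120.7, 135.8]
eef_rot: [0.953, 0.302, 0.001, -0.0]
contact_force: [0.5, 1.7, 0.6]
grip_width: -0.0
grasp_force: 0.9
```

```bash
python3 st.py; python3 la.py c | grep -E "side"
```

```text
t 28.3 tcp [660.9 120.7 135.8] bed [44.4 84.1 61.5] yawY -0.957 want -0.411 tilt [ 0.002  0.001 -1.   ] q [0.1  0.4  1.22 0.   1.52 1.05] F [0.5 1.7 0.6] w -0.0 0.9
side 60 32 [(-0.2, 127), (-0.1, 133), (0.0, 150), (0.1, 191), (0.2, 187), (0.3, 190), (0.4, 193), (0.5, 195), (0.6, 197), (0.7, 195), (0.8, 189), (0.9, 37), (1.0, 47), (1.1, 32), (1.2, 213), (1.3, 208), (1.4, 211), (1.5, 212), (1.6, 212), (1.7, 217), (1.8, 130)]
side 60 42 [(-0.2, 128), (-0.1, 123), (0.0, 199), (0.1, 199), (0.2, 195), (0.3, 190), (0.4, 191), (0.5, 194), (0.6, 45), (0.7, 100), (0.8, 206), (0.9, 31), (1.0, 43), (1.1, 42), (1.2, 72), (1.3, 201), (1.4, 189), (1.5, 175), (1.6, 211), (1.7, 212), (1.8, 213)]
side 60 52 [(-0.2, 136), (-0.1, 127), (0.0, 188), (0.1, 193), (0.2, 193), (0.3, 191), (0.4, 193), (0.5, 40), (0.6, 50), (0.7, 47), (0.8, 91), (0.9, 38), (1.0, 50), (1.1, 44), (1.2, 76), (1.3, 195), (1.4, 201), (1.5, 191), (1.6, 183), (1.7, 206), (1.8, 213)]
side 40 27 [(-0.2, 121), (-0.1, 121), (0.0, 135), (0.1, 204), (0.2, 199), (0.3, 198), (0.4, 197), (0.5, 195), (0.6, 196), (0.7, 198), (0.8, 189), (0.9, 167), (1.0, 177), (1.1, 192), (1.2, 112), (1.3, 119), (1.4, 103), (1.5, 101), (1.6, 120), (1.7, 179), (1.8, 195)]
```

Call:
{"name": "carry_out", "arguments": {
  "increments": [
    [-1, -2.5, -2.7, 1.6, -0.067],
    [-1, -2.6, -2.6, 1.6, -0.066],
    [-1, -2.9, -2.3, 1.5, -0.067],
    [-1, -3, -2.3, 1.4, -0.066],
    [-1, -3.3, -1.9, 1.3, -0.067],
    [-1, -3.3, -1.8, 1.2, -0.066],
    [-1, -3.6, -1.5, 1, -0.067],
    [-1, -3.6, -1.4, 1, -0.066],
    [-1, -4, -1, 1, -0.067],
    [-1, 0, 0, 0, 0]
  ]
}}

```text
time_s: 29.4
tcp_pos: [632.4, 103.2, 147.2]
eef_rot: [1.0, 0.008, 0.001, -0.0]
contact_force: [2.8, 2.4, 1.1]
grip_width: -0.5
grasp_force: 1.4
```

```bash
python3 st.py; python3 la.py d | grep -E "side"
```

```text
t 29.4 tcp [632.4 103.2 147.2] bed [73.8 65.1 57.6] yawY -1.555 want -0.411 tilt [ 0.003  0.    -1.   ] q [0.07 0.32 1.29 0.   1.52 1.63] F [2.8 2.4 1.1] w -0.5 1.4
side 60 32 [(-0.2, 123), (-0.1, 131), (0.0, 130), (0.1, 124), (0.2, 185), (0.3, 184), (0.4, 186), (0.5, 189), (0.6, 188), (0.7, 187), (0.8, 190), (0.9, 190), (1.0, 144), (1.1, 80), (1.2, 141), (1.3, 34), (1.4, 38), (1.5, 42), (1.6, 39), (1.7, 37), (1.8, 120)]
side 60 42 [(-0.2, 124), (-0.1, 123), (0.0, 122), (0.1, 201), (0.2, 188), (0.3, 186), (0.4, 185), (0.5, 186), (0.6, 187), (0.7, 189), (0.8, 191), (0.9, 193), (1.0, 71), (1.1, 38), (1.2, 91), (1.3, 34), (1.4, 44), (1.5, 44), (1.6, 42), (1.7, 41), (1.8, 37)]
side 60 52 [(-0.2, 199), (-0.1, 155), (0.0, 182), (0.1, 185), (0.2, 187), (0.3, 186), (0.4, 184), (0.5, 182), (0.6, 181), (0.7, 185), (0.8, 184), (0.9, 188), (1.0, 30), (1.1, 44), (1.2, 43), (1.3, 84), (1.4, 47), (1.5, 42), (1.6, 47), (1.7, 43), (1.8, 43)]
side 40 27 [(-0.2, 118), (-0.1, 117), (0.0, 125), (0.1, 129), (0.2, 127), (0.3, 171), (0.4, 193), (0.5, 191), (0.6, 190), (0.7, 192), (0.8, 184), (0.9, 117), (1.0, 110), (1.1, 186), (1.2, 135), (1.3, 113), (1.4, 93), (1.5, 171), (1.6, 174), (1.7, 136), (1.8, 140)]
```

Call:
{"name": "carry_out", "arguments": {
  "increments": [
    [-1, -3, -0.4, 0.5, -0.04],
    [-1, -3, -0.2, 0.5, 0],
    [-1, 0, 0, 0, 0]
  ]
}}

```text
time_s: 29.8
tcp_pos: [630.9, 102.4, 147.8]
eef_rot: [1.0, -0.012, 0.007, -0.0]
contact_force: [17.6, 3.5, -5.1]
grip_width: 0.2
grasp_force: 8.2
```

Call:
{"name": "carry_out", "arguments": {
  "increments": [
    [-1, -3, 0, 0, 0],
    [-1, 0, 0, 0, 0]
  ]
}}

```text
time_s: 30.0
tcp_pos: [630.5, 102.4, 147.9]
eef_rot: [1.0, -0.013, 0.01, -0.001]
contact_force: [23.3, 3.1, -8.3]
grip_width: 0.2
grasp_force: 11.6
```

```bash
python3 st.py
```

```text
t 30.0 tcp [630.5 102.4 147.9] bed [75.5 63.6 57.5] yawY -1.596 want -0.411 tilt [ 0.02   0.001 -1.   ] q [ 0.07  0.31  1.31 -0.    1.5   1.67] F [23.3  3.1 -8.3] w 0.2 11.6
```

End of travel: the force rose to 23 N with no further motion. I'll back off to the side, lift away, and take the last picture.

Call:
{"name": "carry_out", "arguments": {
  "increments": [
    [-1, 8, 1, 0, 0],
    [-1, 12, 2, 0, 0],
    [-1, 10, 2, 5, 0],
    [-1, 5, 0, 40, 0],
    [-1, 0, 0, 45, 0],
    [-1, -30, 45, 20, 0],
    [-1, -30, 45, 0, 0],
    [-1, -30, 45, 0, 0],
    [-1, -30, 45, 0, 0],
    [-1, 0, 45, 0, 0],
    [-1, 0, 0, 0, 0],
    [-1, 0, 0, 0, 0]
  ]
}}

```text
time_s: 31.2
tcp_pos: [547.8, 316.2, 253.7]
eef_rot: [1.0, -0.012, -0.001, 0.002]
contact_force: [-0.1, -0.4, -0.3]
grip_width: -0.3
grasp_force: 0.0
```

```bash
python3 st.py
python3 - <<'E'
from cell import *
from ov import *
a=camera("side")["frame"][:,:,::-1].copy(); b=camera("top")["frame"][:,:,::-1].copy()
cv2.imwrite("pics/se.png",a);cv2.imwrite("pics/te.png",b)
x=cv2.resize(a[245:345,225:325],(400,400),interpolation=2); y=cv2.resize(b[205:305,205:305],(400,400),interpolation=2)
p[5]=1.6
for im,c,o in((x,S,(225,245)),(y,T,(205,205))):
    lines(im,c,4,o,(0,255,255),[(g(27),g(57))]); lines(im,c,4,o,(0,0,255),[((170,-12.5,16),(170,12.5,16))])
cv2.imwrite("pics/pe.png",np.hstack([x,y]))
E
```

```text
t 31.2 tcp [547.8 316.2 253.7] bed [-12.8 -97.6 230.6] yawY -1.594 want -0.411 tilt [-0.003 -0.003 -1.   ] q [ 0.43  0.27  1.14 -0.    1.73  2.03] F [-0.1 -0.4 -0.3] w -0.3 0.0
```

View pics/pe.png

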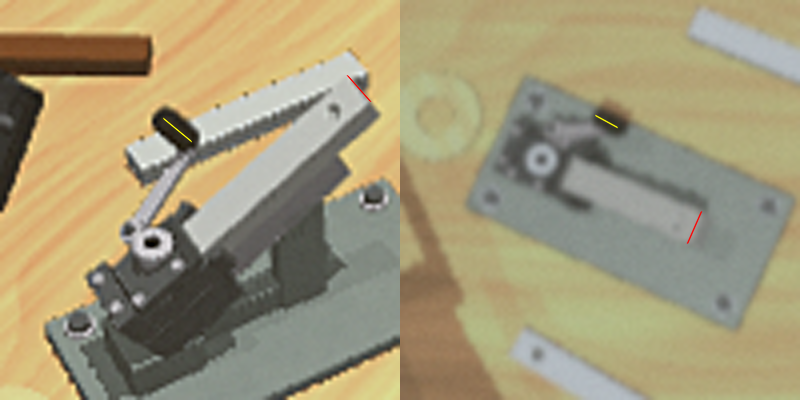

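The strut is home: its end lies on the predicted line at (358,88), with the drilled hole uppermost at (335,108). The lever grip at (177,130) matches the locked angle, and the arm is clear of everything.

```bash
python3 -c "
from cell import *
print(sign_off())"
```

```text
the job is handed in; nothing more can be done
None
```

The strut has been turned end for end and slid fully home with its drilled end uppermost. The cam lever is swung over to its end stop, the arm is clear, and the job was handed in at about 31 s. I have not seen the verdict.

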